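Cover the tea service: each lid to its own pot

ROBOT

A 6-joint arm with a two-finger parallel gripper is mounted at the origin on the work surface. World frame = base frame: x ahead of the robot, y to its left, z up, the work surface at z = 0. Lengths are in m, angles in rad, forces in N, time in s.
With the tool pointing down it reaches from about 0.35 to 0.775 m from the base axis. Payload 5.5 kg.
Tool frame: the origin (TCP) lies midway between the tips of the shut fingers; the grasp point (between the pads) lies 19 mm behind it; z points along the fingers, y is the line along which they close (so a half turn about z gives the same grasp; the last joint's range is limited). The gripper opens to 85 mm and grips with 20 to 120 N. Pads are 22 mm wide; open, the fingers measure 114 mm over their backs; the gripper's body (76 mm by 85 mm) begins 54 mm behind the grasp point. The pads swing forward as they close: fully open they stand 13 mm farther back than shut.
Start: joints at [-1.345, 0.313, 0.046, 1.304, 0, 1.431], TCP at [0.206, -0.537, 0.2] pointing down, gripper open.
Joint ranges: [-2.76, 2.76], [-0.86, 1.69], [-1.03, 1.26], [-2.2, 2.34], [-1.47, 1.5], [-3.14, 3.14]. Speed limits (rad/s): [2.57, 2.57, 3.14, 3.14, 3.14, 3.14].

INTERFACE

Orientations are given as a unit quaternion [w, x, y, z].
In Python, from workcell import env gives the robot as it stands. The module is installed in compiled form; this text tells all that it offers.
- The arm moves only by the tool carry_out, never from a script. Its argument "series" is a list of rows, each an object with "delta_rot": the turn, a rotation vector about the world's x, y, z normalised to -1 to 1, where 1 is 0.1 rad, a list of three; "travel": the shift along the world's x, y, z normalised to -1 to 1, where 1 is 0.025 m, a list of three; "fingers": the closure, from -1 (fully open) to 1 (shut). In form: [{"delta_rot": [ax, ay, az], "travel": [tx, ty, tz], "fingers": fingers}, ...]. A call has 1 to 5 rows; each row shifts and turns the commanded pose from where the row before left it; what a row does not reach is not made up. A row lasts 1/8 s, in which the tool goes at most 62.5 mm and 10.7 degrees, less where a joint would pass 70% of its speed; a pose out of reach is approached as far as the arm can. A call with a number of a shift or a turn outside -1 to 1 is refused whole. A call with a gripper value outside its range is refused whole. The fingers move at their own pace and stop on an object; "squeeze" is the grip in N (left out, the last holds). Time passes only in rows, so rows that do not move let the fingers close. It gives the time, the measured TCP pose, the force, the opening and the grip force at its end, in the units of the state.
- env.get_state(): the state, without advancing time (a new reading comes with each control period).
- env.read_camera(name): name is "side" or "top"; returns a dict with "color" (384x512x3 uint8, red, green, blue), "fx", "fy", "cx", "cy" (pixels), "world_from_camera" (4x4, takes a point from camera to world coordinates). Camera axes: x right, y up, looking along -z (the intrinsics and any distortion apply to the point x, -y, -z); pixel columns grow to the right and rows downward; lengths in m; the calibration is good to about 2 mm. A picture is of the moment at which its call begins. There is no depth.
- env.hand_in(): hands the job in; it is judged then, once.
The state is a dict: "clock": time; "joint_pos": joint angles; "qvel": joint speeds; "tau": joint torques, N m; "tcp_pos": TCP position; "orientation": TCP orientation; "wrist_force": force on the tool from outside, world axes, zero at the start; "ft_torque": the same for the moment, N m; "finger_gap": finger opening in m; "grip_force": force on a finger pad.
Only numpy, scipy, OpenCV 4.12 (cv2) and the standard library are available. Lean on these libraries where they do the work, as an engineer would, in place of code of your own. Each camera call takes 0.05 s, during which the arm holds its last target. There are 200 camera calls.

TASK

The tea service has been left open on the sideboard: put each of the four lids on the pot it belongs to (large round, small round, square, oblong), well centred, sitting flat with its plug inside the mouth, and with the square and oblong lids squared up with their pots. Set the lids down gently, never dropping them, and leave the pots standing where they are; do not disturb the milk jug or the pepper pot.

Things in the scene. Friction and masses are not known exactly. Their poses are not given: they have to be found in the camera images.
- sugar_lid: Large round porcelain lid, burgundy with a white centre, flange 100 mm diameter, plug 58 mm diameter, round knob 22 mm diameter; about 0.11 kg. Lies knob up. Origin: centre of the plug's underside, z up; above it: plug 0-8 mm, flange 8-14 mm, gilt knob 14-40 mm. Belongs on the sugar bowl.
- jam_lid: Small round porcelain lid, flange 72 mm diameter, plug 32 mm diameter, round knob 18 mm diameter; about 0.06 kg. Lies knob up. Origin: centre of the plug's underside, z up; above it: plug 0-8 mm, flange 8-14 mm, gilt knob 14-40 mm. Belongs on the jam pot.
- caddy_lid: Square porcelain lid, flange 86 x 86 mm, plug 48 x 48 mm, square knob 20 x 20 mm, sides along its x and y; about 0.11 kg. Lies knob up. Origin: centre of the plug's underside, z up; above it: plug 0-8 mm, flange 8-14 mm, gilt knob 14-40 mm. Belongs on the tea caddy, any of the four ways round.
- butter_lid: Oblong porcelain lid, flange 120 mm along its x by 78 mm along its y, plug 82 x 40 mm, bar knob 40 mm along x by 14 mm along y (grip it across y); about 0.13 kg. Lies knob up. Origin: centre of the plug's underside, z up; above it: plug 0-8 mm, flange 8-14 mm, gilt knob 14-40 mm. Belongs on the butter dish, long side along long side, either way round.
- sugar_bowl: Large round white porcelain bowl with burgundy upper band and two small gilt ears (on its +y and -y sides, reaching 61 mm from the axis, 19 to 47 mm high). 70 mm tall, 92 mm widest diameter, mouth 76 mm inside diameter, wall 4 mm; 0.38 kg. Origin: centre of its underside, z up. Loose, upright, open at the top. With the lid home (flange on the rim) the lid's origin is 62 mm above the pot's.
- jam_pot: Small round white porcelain pot with burgundy upper band, no handles. 58 mm tall, 62 mm widest diameter, mouth 48 mm inside diameter, wall 4 mm; 0.24 kg. Origin: centre of its underside, z up. Loose, upright, open at the top. With the lid home (flange on the rim) the lid's origin is 50 mm above the pot's.
- tea_caddy: Square white porcelain caddy with burgundy band, 72 x 72 mm outside (sides along its x and y), 75 mm tall, mouth 64 x 64 mm, wall 4 mm; 0.40 kg. Origin: centre of its underside, z up. Loose, upright, open at the top. With the lid home (flange on the rim) the lid's origin is 67 mm above the pot's.
- butter_dish: Oblong white porcelain dish with burgundy band, 106 mm along its x by 64 mm along its y outside, 50 mm tall, mouth 98 x 56 mm, wall 4 mm; 0.40 kg. Origin: centre of its underside, z up. Loose, upright, open at the top. With the lid home (flange on the rim) the lid's origin is 42 mm above the pot's.
- milk_jug: Bystander: milk jug, white with burgundy neck, 72 mm tall, 64 mm diameter, gilt loop handle on its +y side (to 52 mm from the axis) and gilt lip on -y; it has no lid and stands among the pots. Origin: centre of its underside, z up. Leave it alone.
- pepper_pot: Bystander: slim closed porcelain pepper pot with burgundy top, 63 mm tall, 40 mm diameter, at the far edge of the work. Origin: centre of its underside, z up. Leave it alone.
Mind the look-alikes: they are no part of the job. Leave any blue look-alike of the sugar_lid alone.

How it is judged:
By the outcome, as a careful person would: the job done as asked, in the order asked, and still so for the second after the job is handed in, with the robot touching nothing.
It also fails if it takes over 112 s, if anything falls off the work surface, if the arm or the gripper's body presses on something with over 40 N, if the wrist force passes 120 N, or if a joint passes its speed limit or range.

## Working session

There is one attempt and no reset: what is moved stays moved. The work goes in short steps, Python scripts to look and compute and a tool call to move; the robot and the scene stay as the last step left them, time stands still between calls to the robot, and variables do not carry over. Pictures are saved under pics/ and viewed, at most 17 in all, crops included, and the job is handed in when it is done.

Besides the shell and the picture viewer there is one more tool, called after "Request:" as name(argument=value, ...), one argument or row to a line, values as JSON. carry_out: Moves the arm, as the interface text tells. Its arguments: {"type":"object","properties":{"series":{"type":"array","items":{"type":"object","properties":{"delta_rot":{"type":"array","items":{"type":"number"}},"travel":{"type":"array","items":{"type":"number"}},"fingers":{"type":"number"}}}},"squeeze":{"type":"number"}},"required":["series"]}

```bash
mkdir -p pics; python3 - <<'E'
from workcell import env
import cv2,numpy as np
s=env.get_state();print(s)
for n in("top","side"):
    c=env.read_camera(n)
    cv2.imwrite(f"pics/{n}0.png",c["color"][:,:,::-1])
    np.savez(f"{n}0.npz",**c)
    print(n,{k:v for k,v in c.items() if k!="color"})
E
```

```text
{'clock': 0.0, 'joint_pos': array([-1.34462037e+00,  3.14038161e-01,  4.49850871e-02,  1.30360420e+00,
        7.21457623e-06,  1.43118332e+00]), 'qvel': array([ 0.00025833,  0.00096025,  0.00024533,  0.00062591,  0.00126607,
       -0.00066369]), 'tau': array([ 1.86784669e-04, -4.80628288e+01,  2.98530614e+01,  1.94103067e-02,
       -1.70145731e-04, -3.49967692e-06]), 'tcp_pos': array([ 0.20552752, -0.53640675,  0.19948994]), 'orientation': array([-9.29759983e-04,  9.83320949e-01,  1.81876455e-01, -3.66558626e-05]), 'wrist_force': array([ 0.95448022, -0.00557682,  0.38787556]), 'ft_torque': array([-0.004059  ,  0.03872269, -0.01686381]), 'grip_force': 0.0, 'finger_gap': 0.08557277559531576}
top {'fx': 374.3174107639903, 'fy': 374.3174107639903, 'cx': 259.00830823456056, 'cy': 191.4693887431268, 'world_from_camera': array([[-0.0259455 ,  0.99388321, -0.10734526,  0.43285145],
       [-0.99952993, -0.02403763,  0.01902937,  0.00833258],
       [ 0.01633264,  0.10778853,  0.99403968,  1.2672035 ],
       [ 0.        ,  0.        ,  0.        ,  1.        ]])}
side {'fx': 432.7299561632849, 'fy': 432.7299561632849, 'cx': 258.76478387408076, 'cy': 187.5202245994995, 'world_from_camera': array([[ 0.90802454,  0.21876816, -0.35725611,  0.09715936],
       [-0.41875989,  0.45066122, -0.78838101, -1.02890038],
       [-0.01147118,  0.86547383,  0.50082278,  0.68132264],
       [ 0.        ,  0.        ,  0.        ,  1.        ]])}
```

View pics/top0.png

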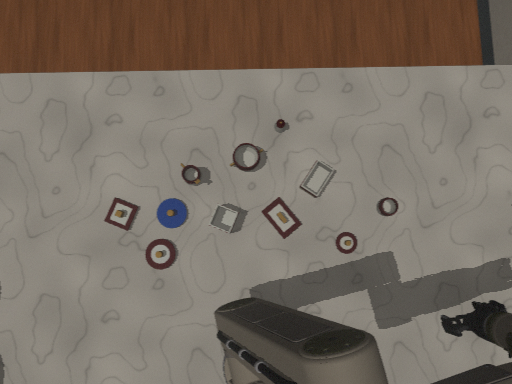

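View pics/side0.png

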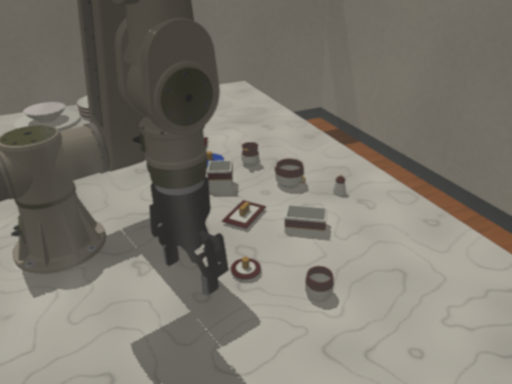

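The top view shows everything. The lids are square (122,214), large round (161,254), oblong (282,217) and small round (347,243). The pots are caddy (228,218), bowl (247,157), dish (318,179) and jam pot (388,206). The blue decoy is at (172,213), the jug at (191,174) and the pepper pot at (281,124). I'll zoom in for the edges.

```bash
python3 - <<'E'
import cv2,numpy as np
c=np.load("top0.npz")["color"][:,:,::-1]
cells=[]
for (u,v) in[(122,214),(161,254),(282,217),(347,243),(228,218),(247,157),(318,179),(388,206)]:
    cells.append(cv2.resize(c[v-25:v+25,u-25:u+25],(200,200),interpolation=cv2.INTER_CUBIC))
cv2.imwrite("pics/z.png",np.vstack([np.hstack(cells[:4]),np.hstack(cells[4:])]))
s=np.load("side0.npz")["color"][130:310,180:360,::-1]
cv2.imwrite("pics/zs.png",cv2.resize(s,(600,600),interpolation=cv2.INTER_CUBIC))
E
```

```text
(no output)
```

View pics/z.png

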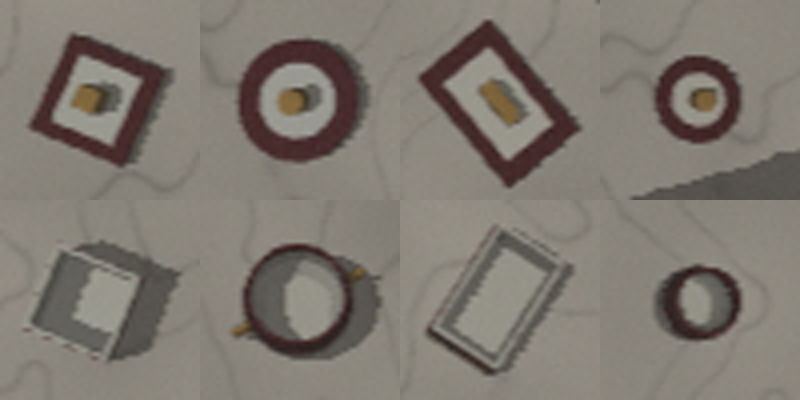

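View pics/zs.png

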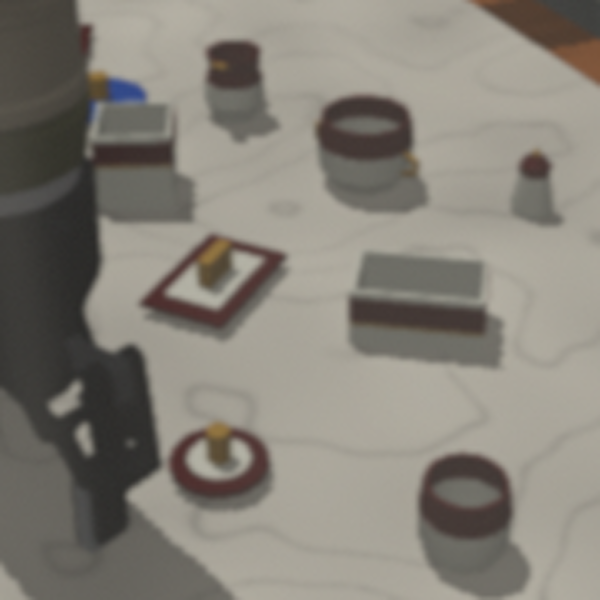

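The zooms show clean burgundy lid flanges, burgundy rings around the round mouths, and bright white rims on the caddy and dish. That's enough to fit the projected models.

```bash
cat > h.py <<'E'
import cv2,numpy as np
from scipy.optimize import minimize
from workcell import env
def shot(n="top"):
    for i in range(3):
        c=env.read_camera(n); 
        if i==0: s=c["color"].astype(float)
        else: s+=c["color"]
    c["color"]=s/3; return c
def proj(c,P):
    M=c["world_from_camera"]; p=(np.atleast_2d(P)-M[:3,3])@M[:3,:3]
    return np.c_[c["cx"]+c["fx"]*p[:,0]/-p[:,2], c["cy"]-c["fy"]*p[:,1]/-p[:,2]]
def unproj(c,u,v,z):
    M=c["world_from_camera"]; d=M[:3,:3]@[(u-c["cx"])/c["fx"],-(v-c["cy"])/c["fy"],-1]
    return M[:3,3]+d*(z-M[2,3])/d[2]
def redness(I): return I[...,0]-(I[...,1]+I[...,2])/2
def circ(r): a=np.linspace(0,2*np.pi,60,endpoint=False); return np.c_[r*np.cos(a),r*np.sin(a)]
def rect(a,b): return np.array([[a,b],[-a,b],[-a,-b],[a,-b]])/2
def place(pl,p,z):
    c,s=np.cos(p[2]),np.sin(p[2]); return np.c_[pl@np.array([[c,s],[-s,c]])+p[:2],np.full(len(pl),z)]
def raster(poly,o,S=8,w=60):
    m=np.zeros((w*S,w*S),np.uint8); cv2.fillPoly(m,[np.round(((poly-o+.5)*S-.5)*16).astype(np.int32)],1,shift=4)
    return cv2.resize(m.astype(np.float32),(w,w),interpolation=cv2.INTER_AREA)
def opt(f,p0,sym):
    best=None
    for y in (np.linspace(0,sym,7,endpoint=False) if sym else [0]):
        for dx in (-.006,.006):
          r=minimize(f,[p0[0]+dx,p0[1]+dx,y],method="Nelder-Mead",options=dict(initial_simplex=np.array([p0[0]+dx,p0[1]+dx,y])+np.array([[0,0,0],[.008,0,0],[0,.008,0],[0,0,.25]]),xatol=2e-5,fatol=1e-6))
          if best is None or r.fun<best.fun: best=r
    return best.x,best.fun
def fitmask(c,px,pl,zs,sym,mode):
    o=np.array(px)-30; I=c["color"][o[1]:o[1]+60,o[0]:o[0]+60]
    m=(redness(I)>12).astype(np.uint8)
    n,l,st,ce=cv2.connectedComponentsWithStats(m,connectivity=8)
    k=1+np.argmax(st[1:,4]); m=(l==k).astype(np.uint8)
    cs,hi=cv2.findContours(m,cv2.RETR_CCOMP,cv2.CHAIN_APPROX_NONE)
    t=np.zeros_like(m); cv2.drawContours(t,[max(cs,key=len)],-1,1,-1)
    if mode=="hole": t=t*(1-m); n,l,st,_=cv2.connectedComponentsWithStats(t,connectivity=4); t=(l==1+np.argmax(st[1:,4])).astype(np.uint8)
    def f(p):
        q=np.vstack([proj(c,place(pl,p,z)) for z in zs]); q=cv2.convexHull(q.astype(np.float32))[:,0]
        r=raster(q,o); return np.abs(r-t).sum()/t.sum()
    u=np.argwhere(t).mean(0); return opt(f,unproj(c,u[1]+o[0],u[0]+o[1],np.mean(zs))[:2],sym)
def fitrim(c,px,a,b,z,sym):
    g=c["color"].mean(2).astype(np.float32)
    def ring(da):
        e=rect(a+da,b+da); e=np.vstack([e,e[:1]]); return np.vstack([e[i]+(e[i+1]-e[i])*np.linspace(0,1,40)[:,None] for i in range(4)])
    R=[ring(d) for d in(-.004,0,.004,-.014)]
    def f(p):
        v=[]
        for r in R:
            q=proj(c,place(r,p,z)).astype(np.float32); v.append(cv2.remap(g,q[:,:1],q[:,1:],cv2.INTER_LINEAR).mean())
        return -(v[0]+v[1]*2+v[2])/4+.5*v[3]
    return opt(f,unproj(c,*px,z)[:2],sym)
SP=dict(caddy_lid=((122,214),rect(.086,.086),.008,np.pi/2),sugar_lid=((161,254),circ(.05),.008,0),butter_lid=((282,217),rect(.12,.078),.008,np.pi),jam_lid=((347,243),circ(.036),.008,0))
def lid(c,n,z0=0,px=None):
    p,pl,h,s=SP[n]; return fitmask(c,px or p,pl,(z0+h,z0+h+.006),s,"hull")
def pot(c,n):
    if n=="sugar": return fitmask(c,(247,157),circ(.038),(.07,),0,"hole")
    if n=="jam": return fitmask(c,(388,206),circ(.024),(.058,),0,"hole")
    if n=="caddy": return fitrim(c,(228,218),.068,.068,.075,np.pi/2)
    if n=="butter": return fitrim(c,(318,179),.102,.060,.050,np.pi)
E
python3 - <<'E'
from h import *
c=shot()
np.set_printoptions(precision=4,suppress=True)
V=cv2.resize(c["color"][110:275,95:410].astype(np.uint8)[:,:,::-1],None,fx=2.5,fy=2.5,interpolation=cv2.INTER_CUBIC)
def draw(pl,p,z):
    q=proj(c,place(pl,p,z)); cv2.polylines(V,[np.int32((q-[95,110]+.5)*2.5)],True,(0,255,0),1)
for n in SP:
    p,e=lid(c,n); print(n,p,e); draw(SP[n][1],p,.014)
for n,pl,z in(("sugar",circ(.038),.07),("jam",circ(.024),.058),("caddy",rect(.072,.072),.075),("butter",rect(.106,.064),.05)):
    p,e=pot(c,n); print(n,p,e); draw(pl,p,z)
print("jug",unproj(c,191,174,.07),"pep",unproj(c,281,124,.06),"blue",unproj(c,172,213,.014))
cv2.imwrite("pics/ov.png",V)
E
```

```text
caddy_lid [ 0.5056  0.4477 -0.4079] 0.03905122655122655
sugar_lid [0.3697 0.3175 0.0848] 0.034981035620052774
butter_lid [ 0.4792 -0.0863  0.67  ] 0.03804505813953488
jam_lid [ 0.3903 -0.3014 -0.286 ] 0.050208333333333334
sugar [0.6813 0.0247 0.0538] 0.05153974514563107
jam [ 0.5054 -0.4368 -0.034 ] 0.09697265625
caddy [0.4928 0.1314 1.1184] -74.97639465332031
butter [ 0.6277 -0.2159  0.9723] -75.02953338623047
jug [0.6241 0.2032 0.07  ] pep [ 0.7862 -0.0934  0.06  ] blue [0.503  0.2763 0.014 ]
```

View pics/ov.png

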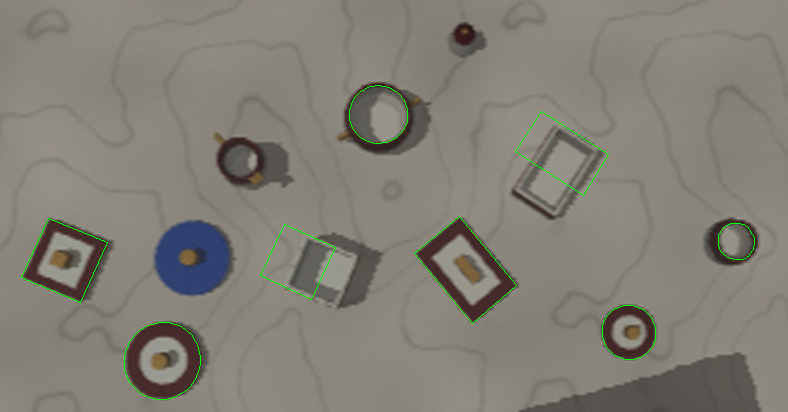

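Lid outlines match. The caddy and dish rim fits slipped off, and I want a second check on the round mouths, so I'm refitting the pots from better starting points.

```bash
cat >> h.py <<'E'
def fitring(c,px,mk,d,z,sym,chan,wout):
    g=(redness(c["color"]) if chan=="red" else c["color"].mean(2)).astype(np.float32)
    def f(p):
        v=[]
        for e in(0,-d,d):
            q=proj(c,place(mk(e),p,z)).astype(np.float32); v.append(cv2.remap(g,q[:,:1],q[:,1:],cv2.INTER_LINEAR).mean())
        return -v[0]+.5*v[1]+wout*v[2]
    p0=unproj(c,*px,z)[:2]; best=None
    for dx in np.arange(-.008,.009,.004):
        for dy in np.arange(-.008,.009,.004):
            for y in (np.linspace(0,sym,24,endpoint=False) if sym else [0]):
                p=(p0[0]+dx,p0[1]+dy,y); v=f(p)
                if best is None or v<best[0]: best=(v,p)
    r=minimize(f,best[1],method="Nelder-Mead",options=dict(initial_simplex=np.array(best[1])+np.array([[0,0,0],[.003,0,0],[0,.003,0],[0,0,.08]])))
    return r.x,r.fun
def dense(a,b):
    e=rect(a,b); e=np.vstack([e,e[:1]]); return np.vstack([e[i]+(e[i+1]-e[i])*np.linspace(0,1,60)[:,None] for i in range(4)])
def pot(c,n):
    if n=="sugar": return fitring(c,(247,157),lambda e:circ(.040+e),.006,.07,0,"red",0)
    if n=="jam": return fitring(c,(388,206),lambda e:circ(.026+e),.006,.058,0,"red",0)
    if n=="caddy": return fitring(c,(223.6,218),lambda e:dense(.068+2*e,.068+2*e),.005,.075,np.pi/2,"w",.5)
    if n=="butter": return fitring(c,(317,178.5),lambda e:dense(.102+2*e,.06+2*e),.005,.05,np.pi,"w",.5)
E
python3 - <<'E'
from h import *
c=shot(); s=shot("side")
np.set_printoptions(precision=4,suppress=True)
S=5; O=[200,130]
V=np.hstack([cv2.resize(c["color"][v-25:v+25,u-25:u+25].astype(np.uint8)[:,:,::-1],(200,200),interpolation=cv2.INTER_CUBIC) for u,v in[(228,218),(247,157),(318,179),(388,206)]])
W=cv2.resize(s["color"][140:290,200:350].astype(np.uint8)[:,:,::-1],None,fx=2.66,fy=2.66,interpolation=cv2.INTER_CUBIC)
i=0
for n,pl,z,(u,v) in(("caddy",rect(.072,.072),.075,(228,218)),("sugar",circ(.038),.07,(247,157)),("butter",rect(.106,.064),.05,(318,179)),("jam",circ(.024),.058,(388,206))):
    p,e=pot(c,n); print(n,p,e)
    q=proj(c,place(pl,p,z)); cv2.polylines(V,[np.int32((q-[u-25,v-25]+.5)*4+[200*i,0])],True,(0,255,0),1); i+=1
    q=proj(s,place(pl,p,z)); cv2.polylines(W,[np.int32((q-[200,140]+.5)*2.66)],True,(0,255,0),1)
for n in("sugar","jam"):
    print(n,fitmask(c,dict(sugar=(247,157),jam=(388,206))[n],circ(dict(sugar=.038,jam=.024)[n]),(dict(sugar=.07,jam=.058)[n],),0,"hole"))
for n in SP:
    p,e=lid(c,n); q=proj(s,place(SP[n][1],p,.014)); cv2.polylines(W,[np.int32((q-[200,140]+.5)*2.66)],True,(0,255,0),1)
X=np.zeros((600,800,3),np.uint8); X[:200]=V; X[200:599,:399]=W[:399]; cv2.imwrite("pics/ov2.png",X)
E
```

```text
caddy [0.4801 0.1029 1.162 ] -25.203632354736328
sugar [0.6815 0.0253 0.0298] -17.298309326171875
butter [ 0.6059 -0.2082  2.534 ] -26.013561248779297
jam [ 0.5056 -0.4368 -0.0089] -16.150117874145508
sugar (array([0.6814, 0.0249, 0.0474]), np.float64(0.04661144578313253))
jam (array([ 0.5055, -0.4368,  0.3802]), np.float64(0.09326475155279502))
```

View pics/ov2.png

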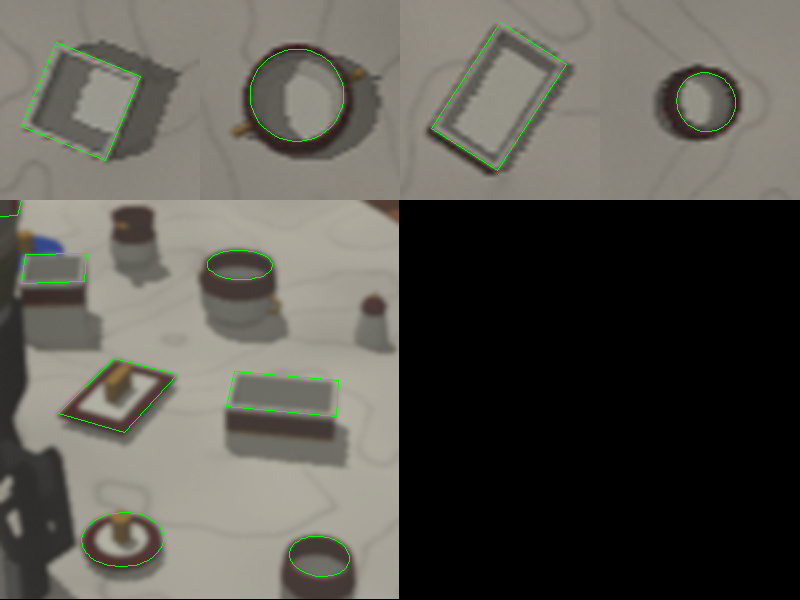

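Poses agree in both views (within about 1 px). They're consistent with the known sizes and the reach. Starting the move, with a small test first to see the joint signs.

Request:
carry_out(
  series=[
    {"travel":[1,1,0],"delta_rot":[0,0,1],"fingers":-0.2},
    {"travel":[1,1,0],"delta_rot":[0,0,1],"fingers":-0.2},
    {"travel":[1,1,0],"delta_rot":[0,0,1],"fingers":-0.2},
    {"travel":[1,1,0],"delta_rot":[0,0,1],"fingers":-0.2},
    {"travel":[1,1,0],"delta_rot":[0,0,1],"fingers":-0.2},
  ],
  squeeze=40,
)

```text
clock: 1.18
tcp_pos: [0.3314, -0.4112, 0.2006]
orientation: [0.0, 0.907, 0.421, 0.0]
wrist_force: [0.9, -0.0, -0.0]
finger_gap: 0.0511
grip_force: 0.0
```

```bash
cat >> h.py <<'E'
def st():
    s=env.get_state(); w,x,y,z=s["orientation"]
    from scipy.spatial.transform import Rotation as R
    M=R.from_quat([x,y,z,w]).as_matrix()
    np.set_printoptions(precision=4,suppress=True)
    print("t%.2f"%s["clock"],"tcp",s["tcp_pos"],"yang %.4f"%np.arctan2(M[1,1],M[0,1]),"z",M[:,2],"q",s["joint_pos"],"F",s["wrist_force"],"gap %.4f"%s["finger_gap"],"grip",s["grip_force"])
    return s
def need(pos,yang=None):
    """travel in units of 25 mm and yaw in 0.1 rad to reach TCP pos"""
    s=st(); w,x,y,z=s["orientation"]; d=(np.array(pos)-s["tcp_pos"])/.025; print("travel units",d)
    if yang is not None:
        from scipy.spatial.transform import Rotation as R
        M=R.from_quat([x,y,z,w]).as_matrix(); a=np.arctan2(M[1,1],M[0,1]); print("yaw units",((yang-a+np.pi)%(2*np.pi)-np.pi)*10, "tilt units",np.cross(M[:,2],[0,0,-1])*10)
E
python3 -c "
from h import *
need((.3697,.3175,.2),1.162)"
```

```text
t1.18 tcp [ 0.3314 -0.4112  0.2006] yang -0.7018 z [ 0.0003 -0.0004 -1.    ] q [-1.0445  0.2217 -0.0757  1.2729  0.0001  1.2281] F [ 0.9224 -0.0372 -0.044 ] gap 0.0511 grip 0.0
travel units [ 1.5305 29.1483 -0.023 ]
yaw units 18.638443877301167 tilt units [0.0039 0.0034 0.    ]
```

Request:
carry_out(
  series=[
    {"travel":[1,1,0],"delta_rot":[0,0,1],"fingers":-0.2},
    {"travel":[1,1,0],"delta_rot":[0,0,1],"fingers":-0.2},
    {"travel":[1,1,0],"delta_rot":[0,0,1],"fingers":-0.2},
    {"travel":[0,1,0],"delta_rot":[0,0,1],"fingers":-0.2},
    {"travel":[0,1,0],"delta_rot":[0,0,1],"fingers":-0.2},
  ],
)

```text
clock: 1.8
tcp_pos: [0.406, -0.286, 0.2004]
orientation: [0.0, 0.774, 0.633, 0.0]
wrist_force: [-0.2, -0.5, 0.6]
finger_gap: 0.0513
grip_force: 0.0
```

Request:
carry_out(
  series=[
    {"travel":[0,1,0],"delta_rot":[0,0,1],"fingers":-0.2},
    {"travel":[0,1,0],"delta_rot":[0,0,1],"fingers":-0.2},
    {"travel":[0,1,0],"delta_rot":[0,0,1],"fingers":-0.2},
    {"travel":[0,1,0],"delta_rot":[0,0,1],"fingers":-0.2},
    {"travel":[0,1,0],"delta_rot":[0,0,1],"fingers":-0.2},
  ],
)

```text
clock: 2.42
tcp_pos: [0.4057, -0.1612, 0.2006]
orientation: [0.0, 0.594, 0.804, 0.0]
wrist_force: [-0.2, 0.1, 0.6]
finger_gap: 0.0511
grip_force: 0.0
```

Request:
carry_out(
  series=[
    {"travel":[0,1,0],"delta_rot":[0,0,1],"fingers":-0.2},
    {"travel":[0,1,0],"delta_rot":[0,0,1],"fingers":-0.2},
    {"travel":[0,1,0],"delta_rot":[0,0,1],"fingers":-0.2},
    {"travel":[0,1,0],"delta_rot":[0,0,1],"fingers":-0.2},
    {"travel":[0,1,0],"delta_rot":[0,0,1],"fingers":-0.2},
  ],
)

```text
clock: 3.05
tcp_pos: [0.4057, -0.0362, 0.2006]
orientation: [0.0, 0.377, 0.926, 0.0]
wrist_force: [0.6, 0.2, -0.5]
finger_gap: 0.0512
grip_force: 0.0
```

Request:
carry_out(
  series=[
    {"travel":[0,1,0],"delta_rot":[0,0,1],"fingers":-0.2},
    {"travel":[0,1,0],"delta_rot":[0,0,1],"fingers":-0.2},
    {"travel":[0,1,0],"delta_rot":[0,0,1],"fingers":-0.2},
    {"travel":[0,1,0],"delta_rot":[0,0,0.64],"fingers":-0.2},
    {"travel":[-0.15,1,0],"delta_rot":[0,0,0],"fingers":-0.2},
  ],
)

```text
clock: 3.68
tcp_pos: [0.4021, 0.0888, 0.2006]
orientation: [0.0, 0.204, 0.979, 0.0]
wrist_force: [-0.2, -0.8, -0.7]
finger_gap: 0.0513
grip_force: 0.0
```

Request:
carry_out(
  series=[
    {"travel":[-0.15,1,0],"delta_rot":[0,0,0],"fingers":-0.2},
    {"travel":[-0.15,1,0],"delta_rot":[0,0,0],"fingers":-0.2},
    {"travel":[-0.15,1,0],"delta_rot":[0,0,0],"fingers":-0.2},
    {"travel":[-0.15,1,0],"delta_rot":[0,0,0],"fingers":-0.2},
    {"travel":[-0.15,1,0],"delta_rot":[0,0,0],"fingers":-0.2},
  ],
)

```text
clock: 4.3
tcp_pos: [0.3831, 0.2139, 0.2006]
orientation: [0.0, 0.204, 0.979, 0.0]
wrist_force: [0.9, -0.7, -0.4]
finger_gap: 0.0513
grip_force: 0.0
```

Request:
carry_out(
  series=[
    {"travel":[-0.15,1,-0.5],"delta_rot":[0,0,0],"fingers":-0.2},
    {"travel":[-0.15,1,-0.8],"delta_rot":[0,0,0],"fingers":-0.2},
    {"travel":[-0.15,1,-0.8],"delta_rot":[0,0,0],"fingers":-0.2},
    {"travel":[-0.15,1,-0.8],"delta_rot":[0,0,0],"fingers":-0.2},
    {"travel":[0,0.15,-0.8],"delta_rot":[0,0,0],"fingers":-0.2},
  ],
)

```text
clock: 4.92
tcp_pos: [0.368, 0.3182, 0.1074]
orientation: [0.0, 0.203, 0.979, 0.0]
wrist_force: [0.1, 0.3, -0.8]
finger_gap: 0.0513
grip_force: 0.0
```

```bash
python3 - <<'E'
from h import *
need((.3697,.3175,.018),1.162)
c=shot(); cv2.imwrite("pics/a1.png",cv2.resize(c["color"][130:310,80:320].astype(np.uint8)[:,:,::-1],None,fx=3,fy=3,interpolation=cv2.INTER_CUBIC))
E
```

```text
t4.92 tcp [0.368  0.3182 0.1074] yang 1.1610 z [ 0.0006  0.0007 -1.    ] q [ 0.5475  0.1935 -0.3469  1.0295  0.0003  0.9573] F [ 0.0794  0.2534 -0.7506] gap 0.0513 grip 0.0
travel units [ 0.0667 -0.0283 -3.5763]
yaw units 0.009677420599318864 tilt units [-0.007  0.006  0.   ]
```

View pics/a1.png

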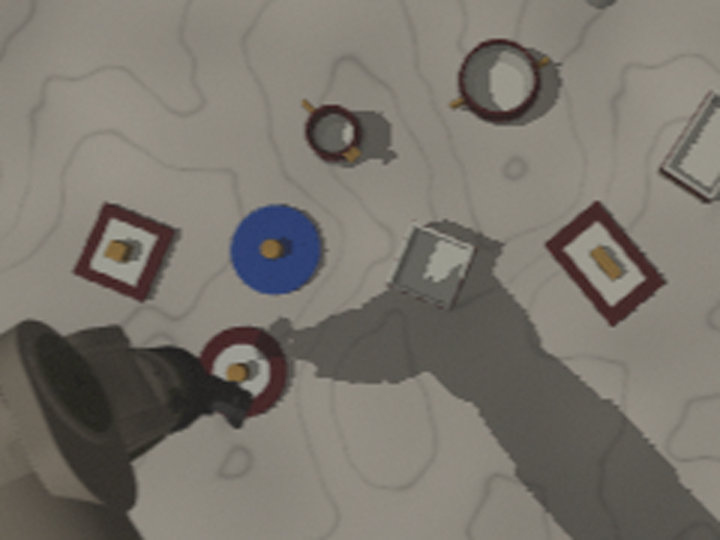

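The image shows the gripper over the large round lid at about (240,372) in the crop, and the neighbouring lids look clear of it. Next: descend, grip and lift 10 mm.

Request:
carry_out(
  series=[
    {"travel":[0.07,-0.03,-1],"delta_rot":[0,0,0],"fingers":-0.2},
    {"travel":[0,0,-1],"delta_rot":[0,0,0],"fingers":-0.2},
    {"travel":[0,0,-1],"delta_rot":[0,0,0],"fingers":-0.2},
    {"travel":[0,0,-0.4],"delta_rot":[0,0,0],"fingers":-0.2},
    {"travel":[0,0,-0.18],"delta_rot":[0,0,0],"fingers":-0.2},
  ],
)

```text
clock: 5.7
tcp_pos: [0.3704, 0.316, 0.0189]
orientation: [0.0, 0.205, 0.979, 0.0]
wrist_force: [-0.1, 0.5, -0.2]
finger_gap: 0.0514
grip_force: 0.0
```

Request:
carry_out(
  series=[
    {"travel":[0,0,0],"delta_rot":[0,0,0],"fingers":0.2},
    {"travel":[0,0,0],"delta_rot":[0,0,0],"fingers":0.6},
    {"travel":[0,0,0],"delta_rot":[0,0,0],"fingers":0.8},
    {"travel":[0,0,0],"delta_rot":[0,0,0],"fingers":1},
    {"travel":[0,0,0],"delta_rot":[0,0,0],"fingers":1},
  ],
  squeeze=40,
)

```text
clock: 6.32
tcp_pos: [0.37, 0.316, 0.0185]
orientation: [0.0, 0.204, 0.979, 0.0]
wrist_force: [0.7, 0.2, -0.0]
finger_gap: 0.0002
grip_force: 0.0
```

```bash
python3 - <<'E'
from h import *
need((.3697,.3175,.2),1.162)
E
```

```text
t6.33 tcp [0.37   0.316  0.0185] yang 1.1591 z [ 0.0002  0.0001 -1.    ] q [ 0.5418  0.2818 -0.4761  0.8126  0.      0.9535] F [ 0.7238  0.1728 -0.0214] gap 0.0002 grip 0.0
travel units [-0.0104  0.0585  7.259 ]
yaw units 0.02913283414051282 tilt units [-0.0015  0.0021  0.    ]
```

It closed on nothing. I need to see why before moving.

```bash
python3 - <<'E'
from h import *
s=env.get_state(); c=shot(); d=shot("side")
p=proj(c,s["tcp_pos"])[0]; q=proj(d,s["tcp_pos"])[0]; print(p,q)
def z(c,p):
    o=np.int32(p)-40; I=cv2.resize(c["color"][o[1]:o[1]+80,o[0]:o[0]+80].astype(np.uint8)[:,:,::-1],(400,400),interpolation=cv2.INTER_CUBIC)
    cv2.drawMarker(I,tuple(np.int32((p-o+.5)*5)),(0,255,0),0,12); return I
cv2.imwrite("pics/a2.png",np.hstack([z(c,p),z(d,q)]))
E
```

```text
[159.58965852 253.77194278] [169.32899495 160.75062136]
```

View pics/a2.png

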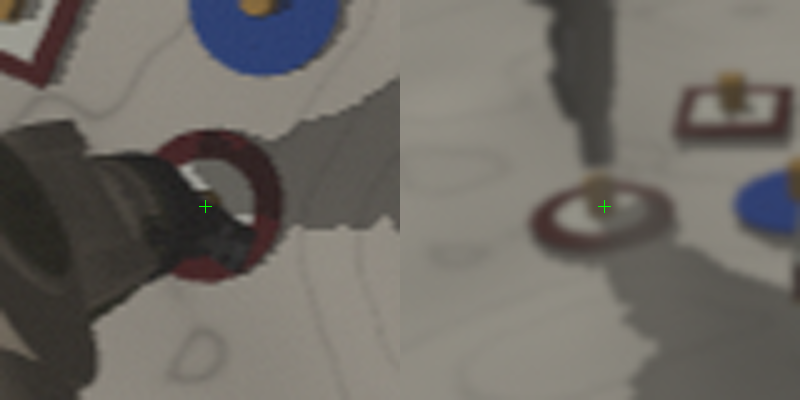

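```bash
python3 - <<'E'
from h import *
c=dict(np.load("side0.npz")); t=dict(np.load("top0.npz"))
p=np.array([.2055,-.5364,.1995]); a=-1.205; y=np.array([np.cos(a),np.sin(a),0])
for k in (-1,1):
    for dz in(0,.013,.04):
        print(k,dz,proj(c,p+k*.0425*y+[0,0,dz]),proj(t,p+k*.0425*y+[0,0,dz]))
s=env.get_state(); d=shot("side")
for dz in(0,.01,.02,.03): print(dz,proj(d,s["tcp_pos"]+[0,0,dz]))
I=d["color"]
o=(154,135)
for r in range(138,172,2): print(r,I[r,150:182:2].mean(1).astype(int))
E
```

```text
-1 0 [[176.00278045 285.26394956]] [[435.85185898 314.70556858]]
-1 0.013 [[175.1253295  279.10906936]] [[438.14329431 315.74047011]]
-1 0.04 [[173.24877466 265.94597429]] [[443.09069011 317.97490691]]
1 0 [[210.3257322  312.74741507]] [[463.05844281 302.6889858 ]]
1 0.013 [[209.72832717 306.373366  ]] [[465.67843643 303.56934381]]
1 0.04 [[208.44762692 292.70885744]] [[471.3341988  305.46976667]]
0 [[169.32797948 160.78202161]]
0.01 [[168.99286509 158.1693995 ]]
0.02 [[168.65548229 155.53909233]]
0.03 [[168.31580796 152.89091993]]
138 [135 130 129 130 122  73  59  62  64  67  76 116 129 130 130 131]
140 [132 128 126 128 126  92  59  61  64  67  76 116 128 129 129 130]
142 [130 129 129 128 128 114  69  62  65  68  84 123 128 128 128 129]
144 [133 131 130 129 129 126 109  80  65  68  84 120 127 127 128 128]
146 [133 132 131 130 130 129 128  99  66  69  81 115 126 127 128 128]
148 [133 132 132 132 131 130 129 107  68  68  80 110 122 123 123 125]
150 [132 133 132 132 131 131 130 111  70  67  78 111 126 126 125 124]
152 [128 132 133 133 132 132 131 121  81  75  86 113 123 124 125 123]
154 [128 132 133 133 133 132 132 129 114 102 106 119 121 122 125 123]
156 [133 134 134 134 134 133 130 119  92  79  80  92 100 109 118 124]
158 [134 135 134 134 127 107  89  81  77  76  77  94  99  88  79  87]
160 [134 134 133 119  80  66 101 126  98  76  77 110 124 103  81  71]
162 [133 133 122  76  58 104 138 141 111  78  78  94  99  97  83  72]
164 [132 131 106  60  57  97 134 141 136 113  94  96  93  86  75  72]
166 [128 126 113  64  55  60  80  98 107 104  86  78  75  74  73  75]
168 [129 130 125  87  63  56  58  60  65  67  69  70  74  79  83  89]
170 [132 133 133 123  95  82  75  72  72  76  80  87  90  93  94  94]
```

The side view shows the shut fingertips sitting about 30 mm above the reported TCP (tip ends near row 153, projected TCP at row 160.8). The start picture shows the same offset. So the fingers closed above the knob. I'll open, lower about 28 mm while watching the force, and close again.

Request:
carry_out(
  series=[
    {"travel":[0,0.04,0],"delta_rot":[0,0,0],"fingers":-0.3},
    {"travel":[0,0,0],"delta_rot":[0,0,0],"fingers":-0.3},
    {"travel":[0,0,0],"delta_rot":[0,0,0],"fingers":-0.3},
    {"travel":[0,0,0],"delta_rot":[0,0,0],"fingers":-0.3},
    {"travel":[0,0,-0.3],"delta_rot":[0,0,0],"fingers":-0.3},
  ],
)

```text
clock: 7.4
tcp_pos: [0.3705, 0.3174, 0.0111]
orientation: [0.001, 0.204, 0.979, 0.001]
wrist_force: [0.6, 0.3, 0.3]
finger_gap: 0.0557
grip_force: 0.0
```

Request:
carry_out(
  series=[
    {"travel":[0,0,-0.3],"delta_rot":[0,0,0],"fingers":-0.3},
    {"travel":[0,0,-0.25],"delta_rot":[0,0,0],"fingers":-0.3},
    {"travel":[0,0,-0.15],"delta_rot":[0,0,0],"fingers":-0.3},
    {"travel":[0,0,-0.12],"delta_rot":[0,0,0],"fingers":-0.3},
    {"travel":[0,0,0],"delta_rot":[0,0,0],"fingers":-0.3},
  ],
)

```text
clock: 8.02
tcp_pos: [0.3698, 0.3169, -0.0098]
orientation: [-0.0, 0.204, 0.979, -0.0]
wrist_force: [0.1, 0.2, -0.3]
finger_gap: 0.0554
grip_force: 0.0
```

Request:
carry_out(
  series=[
    {"travel":[0,0,0],"delta_rot":[0,0,0],"fingers":0.1},
    {"travel":[0,0,0],"delta_rot":[0,0,0],"fingers":0.4},
    {"travel":[0,0,0],"delta_rot":[0,0,0],"fingers":0.7},
    {"travel":[0,0,0],"delta_rot":[0,0,0],"fingers":1},
    {"travel":[0,0,0],"delta_rot":[0,0,0],"fingers":1},
  ],
)

```text
clock: 8.65
tcp_pos: [0.3701, 0.317, -0.0092]
orientation: [0.0, 0.204, 0.979, 0.0]
wrist_force: [-0.6, -1.3, 4.8]
finger_gap: 0.0202
grip_force: 39.2
```

```bash
python3 - <<'E'
from h import *
need((.6815,.025,.10),1.162)
E
```

```text
t8.65 tcp [ 0.3701  0.317  -0.0092] yang 1.1590 z [ 0.0005  0.0002 -1.    ] q [ 0.5435  0.3178 -0.5081  0.7444 -0.0001  0.9553] F [-0.6019 -1.3184  4.7638] gap 0.0202 grip 39.224368929862976
travel units [ 12.4553 -11.6812   4.3685]
yaw units 0.03011440355853434 tilt units [-0.0017  0.0054  0.    ]
```

It gripped the knob (gap 20 mm, 39 N). Lifting and carrying it over the sugar bowl.

Request:
carry_out(
  series=[
    {"travel":[0,0,0.3],"delta_rot":[0,0,0],"fingers":1},
    {"travel":[0,0,0.8],"delta_rot":[0,0,0],"fingers":1},
    {"travel":[0,0,1],"delta_rot":[0,0,0],"fingers":1},
    {"travel":[0,0,1],"delta_rot":[0,0,0],"fingers":1},
    {"travel":[0,0,1],"delta_rot":[0,0,0],"fingers":1},
  ],
)

```text
clock: 9.28
tcp_pos: [0.3698, 0.317, 0.0938]
orientation: [-0.0, 0.204, 0.979, 0.0]
wrist_force: [0.2, 1.3, -0.6]
finger_gap: 0.0202
grip_force: 39.2
```

Request:
carry_out(
  series=[
    {"travel":[0.83,-0.78,0.1],"delta_rot":[0,0,0],"fingers":1},
    {"travel":[0.83,-0.78,0.1],"delta_rot":[0,0,0],"fingers":1},
    {"travel":[0.83,-0.78,0.1],"delta_rot":[0,0,0],"fingers":1},
    {"travel":[0.83,-0.78,0],"delta_rot":[0,0,0],"fingers":1},
    {"travel":[0.83,-0.78,0],"delta_rot":[0,0,0],"fingers":1},
  ],
)

```text
clock: 9.9
tcp_pos: [0.4742, 0.2189, 0.1005]
orientation: [-0.0, 0.204, 0.979, 0.0]
wrist_force: [0.1, 0.1, -0.2]
finger_gap: 0.0204
grip_force: 39.2
```

Request:
carry_out(
  series=[
    {"travel":[0.83,-0.78,0],"delta_rot":[0,0,0],"fingers":1},
    {"travel":[0.83,-0.78,0],"delta_rot":[0,0,0],"fingers":1},
    {"travel":[0.83,-0.78,0],"delta_rot":[0,0,0],"fingers":1},
    {"travel":[0.83,-0.78,0],"delta_rot":[0,0,0],"fingers":1},
    {"travel":[0.83,-0.78,0],"delta_rot":[0,0,0],"fingers":1},
  ],
)

```text
clock: 10.52
tcp_pos: [0.5779, 0.1214, 0.1003]
orientation: [-0.0, 0.204, 0.979, 0.0]
wrist_force: [0.8, -0.0, -1.4]
finger_gap: 0.02
grip_force: 39.2
```

Request:
carry_out(
  series=[
    {"travel":[0.83,-0.78,0],"delta_rot":[0,0,0],"fingers":1},
    {"travel":[0.83,-0.78,0],"delta_rot":[0,0,0],"fingers":1},
    {"travel":[0.83,-0.78,0],"delta_rot":[0,0,0],"fingers":1},
    {"travel":[0.83,-0.78,0],"delta_rot":[0,0,0],"fingers":1},
    {"travel":[0.83,-0.78,0],"delta_rot":[0,0,0],"fingers":1},
  ],
)

```text
clock: 11.15
tcp_pos: [0.6816, 0.024, 0.1002]
orientation: [-0.0, 0.204, 0.979, 0.0]
wrist_force: [1.2, 0.1, -0.7]
finger_gap: 0.0205
grip_force: 39.2
```

Request:
carry_out(
  series=[
    {"travel":[0,0,0],"delta_rot":[0,0,0],"fingers":1},
  ],
)

```text
clock: 11.28
tcp_pos: [0.6823, 0.0229, 0.0998]
orientation: [0.0, 0.205, 0.979, 0.0]
wrist_force: [-0.1, -0.0, -1.5]
finger_gap: 0.0201
grip_force: 39.2
```

```bash
python3 - <<'E'
from h import *
need((.6815,.025,.10),1.162)
s=env.get_state(); c=shot(); d=shot("side"); z0=s["tcp_pos"][2]+.0092
out=[]
for k in(c,d):
    P=place(circ(.05),(*s["tcp_pos"][:2],0),z0+.014); q=proj(k,P)
    o=np.int32(q.mean(0))-40; I=cv2.resize(k["color"][o[1]:o[1]+80,o[0]:o[0]+80].astype(np.uint8)[:,:,::-1],(400,400),interpolation=cv2.INTER_CUBIC)
    cv2.polylines(I,[np.int32((q-o+.5)*5)],True,(0,255,0),1); out.append(I)
cv2.imwrite("pics/a3.png",np.hstack(out))
E
```

```text
t11.28 tcp [0.6823 0.0229 0.0998] yang 1.1569 z [ 0.0002 -0.     -1.    ] q [-0.0839  0.5635  0.1838  1.1909  0.      0.33  ] F [-0.1303 -0.0439 -1.4623] gap 0.0201 grip 39.20670926570892
travel units [-0.0339  0.0846  0.0088]
yaw units 0.05148721904665532 tilt units [0.0002 0.0023 0.    ]
```

View pics/a3.png

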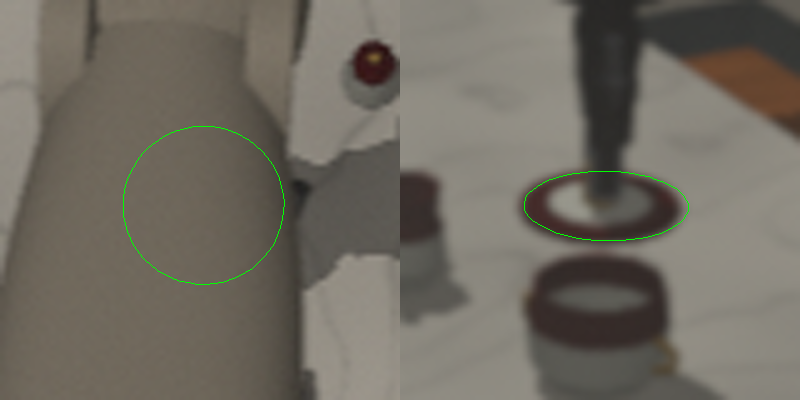

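The side view has the held lid on the predicted ellipse to about half a pixel. I'm checking its offset to the bowl mouth in that same camera before lowering.

```bash
cat >> h.py <<'E'
def sidecheck(d,mk,r,pos,z,dd=.006,chan="red",wout=0):
    px=proj(d,[*pos[:2],z])[0]; return fitring(d,px,mk,dd,z,0,chan,wout)
E
python3 - <<'E'
from h import *
d=shot("side"); s=env.get_state(); z0=s["tcp_pos"][2]+.0092
px=tuple(np.int32(proj(d,[*s["tcp_pos"][:2],z0+.011])[0]))
SP["sugar_lid"]=(px,)+SP["sugar_lid"][1:]
print(lid(d,"sugar_lid",z0,px), s["tcp_pos"])
print(sidecheck(d,lambda e:circ(.040+e),0,(.6815,.025),.07))
E
```

```text
(array([ 0.67586089,  0.03867412, -0.92301865]), np.float64(2.3852459016393444)) [0.68088662 0.02508991 0.10067356]
(array([0.67605873, 0.01912914, 0.08783711]), np.float64(-6.3544602394104))
```

Request:
carry_out(
  series=[
    {"travel":[0.02,0,-0.8],"delta_rot":[0,0,0],"fingers":1},
    {"travel":[0,0,-0.6],"delta_rot":[0,0,0],"fingers":1},
    {"travel":[0,0,-0.3],"delta_rot":[0,0,0],"fingers":1},
    {"travel":[0,0,-0.1],"delta_rot":[0,0,0],"fingers":1},
    {"travel":[0,0,-0.06],"delta_rot":[0,0,0],"fingers":1},
  ],
)

```text
clock: 12.35
tcp_pos: [0.682, 0.0245, 0.0542]
orientation: [0.0, 0.204, 0.979, 0.0]
wrist_force: [0.6, 0.3, -0.4]
finger_gap: 0.0208
grip_force: 39.2
```

Request:
carry_out(
  series=[
    {"travel":[0,0,-0.03],"delta_rot":[0,0,0],"fingers":1},
    {"travel":[0,0,0],"delta_rot":[0,0,0],"fingers":1},
  ],
)

```text
clock: 12.6
tcp_pos: [0.682, 0.0245, 0.0536]
orientation: [0.0, 0.204, 0.979, 0.0]
wrist_force: [0.2, 0.7, -0.8]
finger_gap: 0.0203
grip_force: 39.2
```

Request:
carry_out(
  series=[
    {"travel":[0,0,-0.03],"delta_rot":[0,0,0],"fingers":1},
    {"travel":[0,0,0],"delta_rot":[0,0,0],"fingers":1},
  ],
)

```text
clock: 12.85
tcp_pos: [0.682, 0.0245, 0.0529]
orientation: [0.0, 0.204, 0.979, 0.0]
wrist_force: [-0.4, 0.6, 1.1]
finger_gap: 0.0202
grip_force: 39.4
```

Contact starts exactly at the predicted height. Pressing slightly, releasing and rising.

Request:
carry_out(
  series=[
    {"travel":[0,0,-0.04],"delta_rot":[0,0,0],"fingers":1},
    {"travel":[0,0,0],"delta_rot":[0,0,0],"fingers":0.3},
    {"travel":[0,0,0],"delta_rot":[0,0,0],"fingers":-0.1},
    {"travel":[0,0,0],"delta_rot":[0,0,0],"fingers":-0.3},
    {"travel":[0,0,0],"delta_rot":[0,0,0],"fingers":-0.3},
  ],
)

```text
clock: 13.48
tcp_pos: [0.6816, 0.0245, 0.0512]
orientation: [-0.0, 0.204, 0.979, 0.0]
wrist_force: [0.0, -0.1, 0.2]
finger_gap: 0.0554
grip_force: 0.0
```

Request:
carry_out(
  series=[
    {"travel":[0,0,0.5],"delta_rot":[0,0,0],"fingers":-0.3},
    {"travel":[0,0,1],"delta_rot":[0,0,0],"fingers":-0.3},
    {"travel":[0,0,1],"delta_rot":[0,0,0],"fingers":-0.3},
    {"travel":[-0.8,-0.8,0],"delta_rot":[0,0,0],"fingers":-0.3},
    {"travel":[-0.8,-0.8,0],"delta_rot":[0,0,0],"fingers":-0.3},
  ],
)

```text
clock: 14.1
tcp_pos: [0.642, -0.0158, 0.1155]
orientation: [0.001, 0.204, 0.979, 0.0]
wrist_force: [0.2, -0.1, 0.4]
finger_gap: 0.0556
grip_force: 0.0
```

```bash
python3 - <<'E'
from h import *
need((.3903,-.3014,.05),1.162)
E
```

```text
t14.10 tcp [ 0.642  -0.0158  0.1155] yang 1.1598 z [ 0.0022 -0.0003 -1.    ] q [-0.1495  0.4748  0.0773  1.171  -0.      0.2615] F [ 0.1719 -0.0532  0.3857] gap 0.0556 grip 0.0
travel units [-10.069  -11.4243  -2.6183]
yaw units 0.02222584038485742 tilt units [0.0034 0.0224 0.    ]
```

Request:
carry_out(
  series=[
    {"travel":[-0.84,-0.955,0],"delta_rot":[0,0,0],"fingers":-0.3},
    {"travel":[-0.84,-0.955,-0.2],"delta_rot":[0,0,0],"fingers":-0.3},
    {"travel":[-0.84,-0.955,-0.2],"delta_rot":[0,0,0],"fingers":-0.3},
    {"travel":[-0.84,-0.955,-0.2],"delta_rot":[0,0,0],"fingers":-0.3},
    {"travel":[-0.84,-0.955,-0.2],"delta_rot":[0,0,0],"fingers":-0.3},
  ],
)

```text
clock: 14.72
tcp_pos: [0.5365, -0.1358, 0.0949]
orientation: [0.001, 0.204, 0.979, -0.0]
wrist_force: [0.8, -0.5, 0.2]
finger_gap: 0.0556
grip_force: 0.0
```

Request:
carry_out(
  series=[
    {"travel":[-0.84,-0.955,-0.2],"delta_rot":[0,0,0],"fingers":-0.3},
    {"travel":[-0.84,-0.955,-0.2],"delta_rot":[0,0,0],"fingers":-0.3},
    {"travel":[-0.84,-0.955,-0.2],"delta_rot":[0,0,0],"fingers":-0.3},
    {"travel":[-0.84,-0.955,-0.2],"delta_rot":[0,0,0],"fingers":-0.3},
    {"travel":[-0.84,-0.955,-0.2],"delta_rot":[0,0,0],"fingers":-0.3},
  ],
)

```text
clock: 15.35
tcp_pos: [0.4315, -0.2554, 0.07]
orientation: [0.001, 0.204, 0.979, -0.0]
wrist_force: [-0.2, -0.4, -0.2]
finger_gap: 0.0555
grip_force: 0.0
```

Request:
carry_out(
  series=[
    {"travel":[-0.84,-0.955,-0.2],"delta_rot":[0,0,0],"fingers":-0.3},
    {"travel":[-0.81,-0.955,0],"delta_rot":[0,0,0],"fingers":-0.3},
    {"travel":[0,0,0],"delta_rot":[0,0,0],"fingers":-0.3},
  ],
)

```text
clock: 15.72
tcp_pos: [0.3899, -0.3038, 0.0649]
orientation: [0.001, 0.206, 0.979, -0.001]
wrist_force: [0.6, -0.3, 0.0]
finger_gap: 0.0556
grip_force: 0.0
```

```bash
python3 - <<'E'
from h import *
need((.3903,-.3014,-.007),1.162)
s=env.get_state(); c=shot(); d=shot("side")
def z(c,p):
    p=proj(c,p)[0]; o=np.int32(p)-40; I=cv2.resize(c["color"][o[1]:o[1]+80,o[0]:o[0]+80].astype(np.uint8)[:,:,::-1],(400,400),interpolation=cv2.INTER_CUBIC)
    cv2.drawMarker(I,tuple(np.int32((p-o+.5)*5)),(0,255,0),0,12); return I
o=(200,110)
V=cv2.resize(c["color"][110:260,200:310].astype(np.uint8)[:,:,::-1],(293,400),interpolation=cv2.INTER_CUBIC)
p=(.6815,.025,0); q=proj(c,place(circ(.05),p,.076)); cv2.polylines(V,[np.int32((q-o+.5)*2.667)],True,(0,255,0),1)
print(fitmask(c,(244,155),circ(.05),(.070,.076),0,"hull"))
cv2.imwrite("pics/a4.png",np.hstack([V,z(d,s["tcp_pos"]+[0,0,.025])]))
E
```

```text
t15.72 tcp [ 0.3899 -0.3038  0.0649] yang 1.1557 z [ 0.001  -0.0012 -1.    ] q [-0.8244  0.244  -0.3956  0.9295 -0.0001 -0.4094] F [ 0.641  -0.2701  0.0427] gap 0.0556 grip 0.0
travel units [ 0.0158  0.0966 -2.8767]
yaw units 0.0629119674685441 tilt units [0.0124 0.0104 0.    ]
(array([ 0.6837,  0.0268, -0.1756]), np.float64(0.06365298982188296))
```

View pics/a4.png

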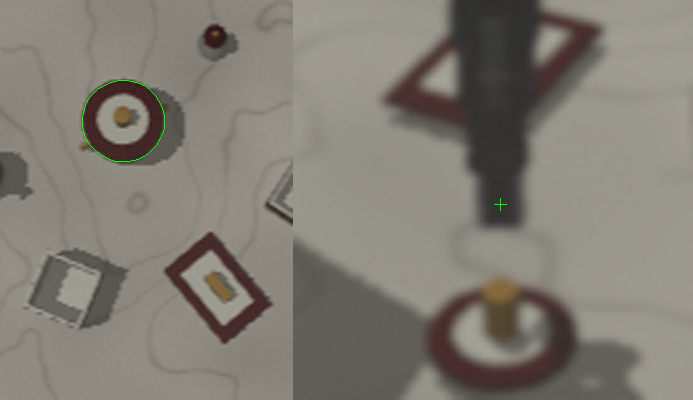

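The picture shows the large lid seated concentric on the bowl (about (123,121) in the crop). The gripper is above the small lid's knob. Descending and gripping.

Request:
carry_out(
  series=[
    {"travel":[0,0,-1],"delta_rot":[0,0,0],"fingers":-0.3},
    {"travel":[0,0,-0.8],"delta_rot":[0,0,0],"fingers":-0.3},
    {"travel":[0,0,-0.6],"delta_rot":[0,0,0],"fingers":-0.3},
    {"travel":[0,0,-0.42],"delta_rot":[0,0,0],"fingers":-0.3},
    {"travel":[0,0,0],"delta_rot":[0,0,0],"fingers":-0.1},
  ],
)

```text
clock: 16.65
tcp_pos: [0.3902, -0.3015, -0.0072]
orientation: [-0.001, 0.204, 0.979, 0.0]
wrist_force: [-0.4, 0.1, -0.2]
finger_gap: 0.047
grip_force: 0.0
```

Request:
carry_out(
  series=[
    {"travel":[0,0,0],"delta_rot":[0,0,0],"fingers":0.1},
    {"travel":[0,0,0],"delta_rot":[0,0,0],"fingers":0.4},
    {"travel":[0,0,0],"delta_rot":[0,0,0],"fingers":0.7},
    {"travel":[0,0,0],"delta_rot":[0,0,0],"fingers":1},
    {"travel":[0,0,0],"delta_rot":[0,0,0],"fingers":1},
  ],
)

```text
clock: 17.27
tcp_pos: [0.3908, -0.3026, -0.0059]
orientation: [0.001, 0.205, 0.979, -0.0]
wrist_force: [-1.2, -0.6, 6.2]
finger_gap: 0.0164
grip_force: 39.1
```

```bash
python3 - <<'E'
from h import *
need((.5056,-.4368,.10),1.162)
c=shot()
for i in range(3): print(fitmask(shot(),(388,206),circ(.024),(.058,),0,"hole")[0], pot(c,"jam")[0])
from h import *
# tighter red mask for seated sugar lid
for th in(8,12,16,20,24):
    I=c["color"][125:186,214:275]; m=(redness(I)>th)&(I.mean(2)<80); n,l,s,ce=cv2.connectedComponentsWithStats(m.astype(np.uint8)); k=1+np.argmax(s[1:,4])
    q=np.argwhere(l==k); (x,y),(w,h),a=cv2.fitEllipse(cv2.convexHull(q[:,::-1].astype(np.float32))); print(th,unproj(c,x+214,y+125,.075),w,h)
E
```

```text
t17.27 tcp [ 0.3908 -0.3026 -0.0059] yang 1.1589 z [ 0.0009 -0.001  -1.    ] q [-0.8214  0.3241 -0.4883  0.757  -0.0001 -0.4094] F [-1.1829 -0.6026  6.2254] gap 0.0164 grip 39.06777262687683
travel units [ 4.5916 -5.3694  4.2372]
yaw units 0.031136401269087344 tilt units [0.0101 0.0087 0.    ]
[ 0.5056 -0.437   0.0303] [ 0.5056 -0.4368  0.049 ]
[ 0.5056 -0.437   0.0303] [ 0.5056 -0.4368  0.049 ]
[ 0.5054 -0.437   0.3545] [ 0.5056 -0.4368  0.049 ]
8 [0.6815 0.0249 0.075 ] 29.864593505859375 34.23588943481445
12 [0.6817 0.0259 0.075 ] 29.650985717773438 33.4661750793457
16 [0.6825 0.0257 0.075 ] 29.169448852539062 33.41946792602539
20 [0.6818 0.0273 0.075 ] 29.3668212890625 32.4036865234375
24 [0.6832 0.0256 0.075 ] 29.178905487060547 30.623409271240234
```

The small knob is gripped. The seated large lid measures within about 2 mm of the bowl's axis. On to the jam pot.

Request:
carry_out(
  series=[
    {"travel":[0,0,0.3],"delta_rot":[0,0,0],"fingers":1},
    {"travel":[0,0,0.8],"delta_rot":[0,0,0],"fingers":1},
    {"travel":[0,0,1],"delta_rot":[0,0,0],"fingers":1},
    {"travel":[0,0,1],"delta_rot":[0,0,0],"fingers":1},
    {"travel":[0.768,-0.903,0],"delta_rot":[0,0,0],"fingers":1},
  ],
)

```text
clock: 18.5
tcp_pos: [0.4097, -0.3242, 0.0732]
orientation: [0.001, 0.204, 0.979, -0.0]
wrist_force: [0.3, 0.3, 0.1]
finger_gap: 0.0159
grip_force: 39.1
```

Request:
carry_out(
  series=[
    {"travel":[0.768,-0.903,0],"delta_rot":[0,0,0],"fingers":1},
    {"travel":[0.768,-0.903,0],"delta_rot":[0,0,0],"fingers":1},
    {"travel":[0.768,-0.903,0],"delta_rot":[0,0,0],"fingers":1},
    {"travel":[0.768,-0.903,0],"delta_rot":[0,0,0],"fingers":1},
    {"travel":[0.77,-0.905,0],"delta_rot":[0,0,0],"fingers":1},
  ],
)

```text
clock: 19.12
tcp_pos: [0.506, -0.4378, 0.0707]
orientation: [-0.0, 0.204, 0.979, 0.0]
wrist_force: [0.5, -0.4, -0.8]
finger_gap: 0.0161
grip_force: 39.1
```

Request:
carry_out(
  series=[
    {"travel":[0,0,-0.3],"delta_rot":[0,0,0],"fingers":1},
    {"travel":[0,0,-0.3],"delta_rot":[0,0,0],"fingers":1},
    {"travel":[0,0,-0.2],"delta_rot":[0,0,0],"fingers":1},
    {"travel":[0,0,-0.16],"delta_rot":[0,0,0],"fingers":1},
    {"travel":[0,0,-0.06],"delta_rot":[0,0,0],"fingers":1},
  ],
)

```text
clock: 19.75
tcp_pos: [0.5054, -0.4371, 0.0453]
orientation: [-0.0, 0.204, 0.979, 0.0]
wrist_force: [0.4, -0.5, -1.3]
finger_gap: 0.0158
grip_force: 39.1
```

Request:
carry_out(
  series=[
    {"travel":[0,0,-0.03],"delta_rot":[0,0,0],"fingers":1},
    {"travel":[0,0,0],"delta_rot":[0,0,0],"fingers":1},
  ],
)

```text
clock: 20.0
tcp_pos: [0.5058, -0.4376, 0.0449]
orientation: [0.0, 0.204, 0.979, -0.0]
wrist_force: [0.4, -0.2, 0.1]
finger_gap: 0.0163
grip_force: 39.1
```

Request:
carry_out(
  series=[
    {"travel":[0,0,-0.03],"delta_rot":[0,0,0],"fingers":1},
    {"travel":[0,0,0],"delta_rot":[0,0,0],"fingers":1},
  ],
)

```text
clock: 20.25
tcp_pos: [0.5058, -0.4377, 0.0442]
orientation: [0.0, 0.204, 0.979, -0.0]
wrist_force: [0.1, 0.7, 0.8]
finger_gap: 0.016
grip_force: 39.2
```

```bash
python3 -c "
from h import *
need((.5056,-.4368,.043),1.162)"
```

```text
t20.25 tcp [ 0.5058 -0.4377  0.0442] yang 1.1590 z [ 0.0004 -0.0004 -1.    ] q [-0.8332  0.571   0.0551  1.0544  0.0001 -0.4214] F [0.1009 0.7013 0.7781] gap 0.0160 grip 39.223347902297974
travel units [-0.0099  0.036  -0.0492]
yaw units 0.029872452270489624 tilt units [0.0036 0.0044 0.    ]
```

Request:
carry_out(
  series=[
    {"travel":[0,0,-0.04],"delta_rot":[0,0,0],"fingers":1},
    {"travel":[0,0,0],"delta_rot":[0,0,0],"fingers":1},
  ],
)

```text
clock: 20.5
tcp_pos: [0.5059, -0.4378, 0.0441]
orientation: [0.001, 0.204, 0.979, -0.0]
wrist_force: [-1.5, 1.0, 5.8]
finger_gap: 0.0163
grip_force: 39.8
```

Request:
carry_out(
  series=[
    {"travel":[0,0,-0.03],"delta_rot":[0,0,0],"fingers":1},
    {"travel":[0,0,0],"delta_rot":[0,0,0],"fingers":1},
  ],
)

```text
clock: 20.75
tcp_pos: [0.5061, -0.4379, 0.0441]
orientation: [0.001, 0.204, 0.979, -0.001]
wrist_force: [-1.9, 2.3, 8.6]
finger_gap: 0.0159
grip_force: 40.1
```

Seated. Releasing, then crossing to the square lid.

Request:
carry_out(
  series=[
    {"travel":[0,0,0.05],"delta_rot":[0,0,0],"fingers":0.7},
    {"travel":[0,0,0],"delta_rot":[0,0,0],"fingers":0.3},
    {"travel":[0,0,0],"delta_rot":[0,0,0],"fingers":-0.1},
    {"travel":[0,0,0],"delta_rot":[0,0,0],"fingers":-0.3},
    {"travel":[0,0,0.5],"delta_rot":[0,0,0],"fingers":-0.3},
  ],
)

```text
clock: 21.38
tcp_pos: [0.5049, -0.4367, 0.0549]
orientation: [-0.001, 0.204, 0.979, 0.001]
wrist_force: [-0.3, -0.3, 0.1]
finger_gap: 0.0552
grip_force: 0.0
```

Request:
carry_out(
  series=[
    {"travel":[0,0,1],"delta_rot":[0,0,0],"fingers":-0.3},
    {"travel":[0,0,1],"delta_rot":[0,0,0],"fingers":-0.3},
    {"travel":[0,1,0.7],"delta_rot":[0,0,0],"fingers":-0.3},
    {"travel":[0,1,0],"delta_rot":[0,0,0],"fingers":-0.3},
    {"travel":[0,1,0],"delta_rot":[0,0,0],"fingers":-0.3},
  ],
)

```text
clock: 22.0
tcp_pos: [0.5061, -0.3623, 0.1249]
orientation: [0.001, 0.205, 0.979, -0.0]
wrist_force: [0.5, -0.7, 0.2]
finger_gap: 0.055
grip_force: 0.0
```

Request:
carry_out(
  series=[
    {"travel":[0,1,0],"delta_rot":[0,0,0],"fingers":-0.3},
    {"travel":[0,1,0],"delta_rot":[0,0,0],"fingers":-0.3},
    {"travel":[0,1,0],"delta_rot":[0,0,0],"fingers":-0.3},
    {"travel":[0,1,0],"delta_rot":[0,0,0],"fingers":-0.3},
    {"travel":[0,1,0],"delta_rot":[0,0,0],"fingers":-0.3},
  ],
)

```text
clock: 22.62
tcp_pos: [0.5057, -0.2361, 0.1236]
orientation: [0.0, 0.204, 0.979, -0.0]
wrist_force: [1.0, 0.6, 0.7]
finger_gap: 0.0558
grip_force: 0.0
```

Request:
carry_out(
  series=[
    {"travel":[0,1,0],"delta_rot":[0,0,0],"fingers":-0.3},
    {"travel":[0,1,0],"delta_rot":[0,0,0],"fingers":-0.3},
    {"travel":[0,1,0],"delta_rot":[0,0,0],"fingers":-0.3},
    {"travel":[0,1,0],"delta_rot":[0,0,0],"fingers":-0.3},
    {"travel":[0,1,0],"delta_rot":[0,0,0],"fingers":-0.3},
  ],
)

```text
clock: 23.25
tcp_pos: [0.5055, -0.1109, 0.1235]
orientation: [0.0, 0.204, 0.979, 0.0]
wrist_force: [-0.0, -0.5, -0.5]
finger_gap: 0.0554
grip_force: 0.0
```

Request:
carry_out(
  series=[
    {"travel":[0,1,0],"delta_rot":[0,0,0],"fingers":-0.3},
    {"travel":[0,1,0],"delta_rot":[0,0,0],"fingers":-0.3},
    {"travel":[0,1,0],"delta_rot":[0,0,0],"fingers":-0.3},
    {"travel":[0,1,0],"delta_rot":[0,0,0],"fingers":-0.3},
    {"travel":[0,1,0],"delta_rot":[0,0,0],"fingers":-0.3},
  ],
)

```text
clock: 23.88
tcp_pos: [0.5053, 0.0141, 0.1235]
orientation: [0.0, 0.204, 0.979, 0.0]
wrist_force: [0.4, -0.5, -0.1]
finger_gap: 0.0554
grip_force: 0.0
```

Request:
carry_out(
  series=[
    {"travel":[0,1,0],"delta_rot":[0,0,0],"fingers":-0.3},
    {"travel":[0,1,0],"delta_rot":[0,0,0],"fingers":-0.3},
    {"travel":[0,1,0],"delta_rot":[0,0,0],"fingers":-0.3},
    {"travel":[0,1,0],"delta_rot":[0,0,0],"fingers":-0.3},
    {"travel":[0,1,0],"delta_rot":[0,0,0],"fingers":-0.3},
  ],
)

```text
clock: 24.5
tcp_pos: [0.5051, 0.139, 0.1235]
orientation: [0.0, 0.204, 0.979, 0.0]
wrist_force: [0.4, 0.1, -0.1]
finger_gap: 0.0558
grip_force: 0.0
```

Request:
carry_out(
  series=[
    {"travel":[0,1,0],"delta_rot":[0,0,0],"fingers":-0.3},
    {"travel":[0,1,0],"delta_rot":[0,0,0],"fingers":-0.3},
    {"travel":[0,1,0],"delta_rot":[0,0,0],"fingers":-0.3},
    {"travel":[0,1,0],"delta_rot":[0,0,0],"fingers":-0.3},
    {"travel":[0,1,0],"delta_rot":[0,0,0],"fingers":-0.3},
  ],
)

```text
clock: 25.12
tcp_pos: [0.505, 0.2639, 0.1235]
orientation: [0.0, 0.204, 0.979, 0.0]
wrist_force: [0.6, -0.4, 0.5]
finger_gap: 0.0554
grip_force: 0.0
```

Request:
carry_out(
  series=[
    {"travel":[0,1,0],"delta_rot":[0,0,0],"fingers":-0.3},
    {"travel":[0,1,0],"delta_rot":[0,0,0],"fingers":-0.3},
    {"travel":[0,1,0],"delta_rot":[0,0,0],"fingers":-0.3},
    {"travel":[0,1,0],"delta_rot":[0,0,0],"fingers":-0.3},
    {"travel":[0,1,0],"delta_rot":[0,0,0],"fingers":-0.3},
  ],
)

```text
clock: 25.75
tcp_pos: [0.5048, 0.3889, 0.1234]
orientation: [-0.0, 0.204, 0.979, -0.0]
wrist_force: [-0.1, -0.5, -0.2]
finger_gap: 0.0554
grip_force: 0.0
```

Request:
carry_out(
  series=[
    {"travel":[0,1,0],"delta_rot":[0,0,0],"fingers":-0.3},
    {"travel":[0,1,0],"delta_rot":[0,0,0],"fingers":-0.3},
    {"travel":[0,0.38,0],"delta_rot":[0,0,0],"fingers":-0.3},
    {"travel":[0,0,0],"delta_rot":[0,0,0],"fingers":-0.3},
  ],
)

```text
clock: 26.25
tcp_pos: [0.5051, 0.4474, 0.1232]
orientation: [-0.0, 0.204, 0.979, -0.0]
wrist_force: [0.0, -1.0, -0.3]
finger_gap: 0.0556
grip_force: 0.0
```

```bash
python3 - <<'E'
from h import *
need((.5056,.4477,-.007),1.162)
c=shot()
print("jam lid seated",fitmask(c,(388,206),circ(.036),(.058,.064),0,"hull"))
print("caddy",pot(c,"caddy")[0],"butter",pot(c,"butter")[0],"blid",lid(c,"butter_lid"))
o=(340,160); V=cv2.resize(c["color"][160:260,340:440].astype(np.uint8)[:,:,::-1],(400,400),interpolation=cv2.INTER_CUBIC)
q=proj(c,place(circ(.036),(.5056,-.4368,0),.064)); cv2.polylines(V,[np.int32((q-o+.5)*4)],True,(0,255,0),1)
d=shot("side"); p=proj(d,(.5056,.4477,.03))[0];oo=np.int32(p)-40; W=cv2.resize(d["color"][oo[1]:oo[1]+80,oo[0]:oo[0]+80].astype(np.uint8)[:,:,::-1],(400,400),interpolation=cv2.INTER_CUBIC)
cv2.imwrite("pics/a5.png",np.hstack([V,W]))
E
```

```text
t26.25 tcp [0.5051 0.4474 0.1232] yang 1.1601 z [-0.0003 -0.0004 -1.    ] q [ 0.6062  0.5376  0.1984  1.2321 -0.0002  1.0169] F [ 0.0131 -1.0428 -0.2983] gap 0.0556 grip 0.0
travel units [ 0.0215  0.0122 -5.2066]
yaw units 0.01936792057993575 tilt units [ 0.0038 -0.0026  0.    ]
jam lid seated (array([ 0.5054, -0.4375,  0.3245]), np.float64(0.0579296875))
caddy [0.4801 0.1028 1.1579] butter [ 0.6058 -0.2082  2.5355] blid (array([ 0.4793, -0.0863,  3.8061]), np.float64(0.03698461091753775))
```

View pics/a5.png

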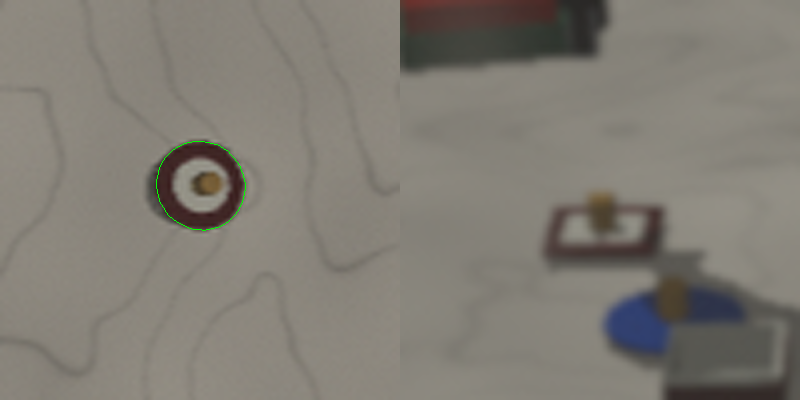

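The small lid sits concentric on the jam pot, within 1 mm, and the square lid lies free below the gripper. Descending and gripping.

Request:
carry_out(
  series=[
    {"travel":[0.02,0.01,-1],"delta_rot":[0,0,0.02],"fingers":-0.3},
    {"travel":[0,0,-1],"delta_rot":[0,0,0],"fingers":-0.3},
    {"travel":[0,0,-1],"delta_rot":[0,0,0],"fingers":-0.3},
    {"travel":[0,0,-1],"delta_rot":[0,0,0],"fingers":-0.3},
    {"travel":[0,0,-0.6],"delta_rot":[0,0,0],"fingers":-0.3},
  ],
)

```text
clock: 27.18
tcp_pos: [0.5057, 0.4463, 0.0071]
orientation: [-0.001, 0.204, 0.979, -0.001]
wrist_force: [-0.3, 0.9, 0.4]
finger_gap: 0.0555
grip_force: 0.0
```

Request:
carry_out(
  series=[
    {"travel":[0,0,-0.4],"delta_rot":[0,0,0],"fingers":-0.3},
    {"travel":[0,0,-0.21],"delta_rot":[0,0,0],"fingers":-0.3},
    {"travel":[0,0,0],"delta_rot":[0,0,0],"fingers":-0.1},
    {"travel":[0,0,0],"delta_rot":[0,0,0],"fingers":0.1},
    {"travel":[0,0,0],"delta_rot":[0,0,0],"fingers":0.3},
  ],
)

```text
clock: 27.8
tcp_pos: [0.5066, 0.4476, -0.0061]
orientation: [0.0, 0.203, 0.979, 0.0]
wrist_force: [-0.1, -0.0, -0.6]
finger_gap: 0.0299
grip_force: 0.0
```

Request:
carry_out(
  series=[
    {"travel":[0,0,0],"delta_rot":[0,0,0],"fingers":0.5},
    {"travel":[0,0,0],"delta_rot":[0,0,0],"fingers":0.8},
    {"travel":[0,0,0],"delta_rot":[0,0,0],"fingers":1},
    {"travel":[0,0,0],"delta_rot":[0,0,0],"fingers":1},
  ],
)

```text
clock: 28.3
tcp_pos: [0.5065, 0.4474, -0.0063]
orientation: [0.0, 0.203, 0.979, 0.0]
wrist_force: [-0.4, -0.4, 4.6]
finger_gap: 0.0188
grip_force: 41.0
```

```bash
python3 -c "
from h import *
need((.4801,.1029,.09),1.160)"
```

```text
t28.30 tcp [ 0.5065  0.4474 -0.0063] yang 1.1610 z [ 0.0007  0.0005 -1.    ] q [0.6049 0.624  0.0149 0.9608 0.     1.0147] F [-0.4414 -0.3581  4.5602] gap 0.0188 grip 40.976166129112244
travel units [ -1.0553 -13.7806   3.8519]
yaw units -0.009837449886607175 tilt units [-0.0053  0.0073  0.    ]
```

Request:
carry_out(
  series=[
    {"travel":[0,0,0.3],"delta_rot":[0,0,0],"fingers":1},
    {"travel":[0,0,0.7],"delta_rot":[0,0,0],"fingers":1},
    {"travel":[0,0,1],"delta_rot":[0,0,0],"fingers":1},
    {"travel":[0,0,1],"delta_rot":[0,0,0],"fingers":1},
    {"travel":[0,0,0.7],"delta_rot":[0,0,0],"fingers":1},
  ],
)

```text
clock: 28.92
tcp_pos: [0.5068, 0.4477, 0.0879]
orientation: [0.001, 0.203, 0.979, 0.001]
wrist_force: [-0.3, 0.2, -1.6]
finger_gap: 0.0186
grip_force: 40.3
```

Request:
carry_out(
  series=[
    {"travel":[-0.073,-0.985,0],"delta_rot":[0,0,0],"fingers":1},
    {"travel":[-0.073,-0.985,0],"delta_rot":[0,0,0],"fingers":1},
    {"travel":[-0.073,-0.985,0],"delta_rot":[0,0,0],"fingers":1},
    {"travel":[-0.073,-0.985,0],"delta_rot":[0,0,0],"fingers":1},
    {"travel":[-0.073,-0.985,0],"delta_rot":[0,0,0],"fingers":1},
  ],
)

```text
clock: 29.55
tcp_pos: [0.4969, 0.3233, 0.0861]
orientation: [0.0, 0.203, 0.979, 0.0]
wrist_force: [0.7, 0.2, -1.5]
finger_gap: 0.0192
grip_force: 40.3
```

Request:
carry_out(
  series=[
    {"travel":[-0.073,-0.985,0],"delta_rot":[0,0,0],"fingers":1},
    {"travel":[-0.073,-0.985,0],"delta_rot":[0,0,0],"fingers":1},
    {"travel":[-0.073,-0.985,0],"delta_rot":[0,0,0],"fingers":1},
    {"travel":[-0.073,-0.985,0],"delta_rot":[0,0,0],"fingers":1},
    {"travel":[-0.073,-0.985,0],"delta_rot":[0,0,0],"fingers":1},
  ],
)

```text
clock: 30.18
tcp_pos: [0.4879, 0.2002, 0.0862]
orientation: [0.0, 0.203, 0.979, 0.0]
wrist_force: [-0.9, -0.1, -0.9]
finger_gap: 0.0189
grip_force: 40.3
```

Request:
carry_out(
  series=[
    {"travel":[-0.073,-0.985,0],"delta_rot":[0,0,0],"fingers":1},
    {"travel":[-0.073,-0.985,0],"delta_rot":[0,0,0],"fingers":1},
    {"travel":[-0.073,-0.985,0],"delta_rot":[0,0,0],"fingers":1},
    {"travel":[-0.073,-0.985,0],"delta_rot":[0,0,0],"fingers":1},
    {"travel":[0,0,0],"delta_rot":[0,0,0],"fingers":1},
  ],
)

```text
clock: 30.8
tcp_pos: [0.4806, 0.1014, 0.0862]
orientation: [0.0, 0.205, 0.979, 0.0]
wrist_force: [0.3, 0.2, -0.5]
finger_gap: 0.0187
grip_force: 40.3
```

```bash
python3 - <<'E'
from h import *
need((.4801,.1029,.0607),1.160)
s=env.get_state(); d=shot("side"); z0=s["tcp_pos"][2]+.0063
P=(.4801,.1029,1.160)
o=np.int32(proj(d,[*P[:2],z0])[0])-np.array([40,30]); I=cv2.resize(d["color"][o[1]:o[1]+80,o[0]:o[0]+80].astype(np.uint8)[:,:,::-1],(560,560),interpolation=cv2.INTER_CUBIC)
for pl,z in((rect(.086,.086),z0+.014),(rect(.072,.072),.075)):
    cv2.polylines(I,[np.int32((proj(d,place(pl,P,z))-o+.5)*7)],True,(0,255,0),1)
cv2.imwrite("pics/a6.png",I)
E
```

```text
t30.80 tcp [0.4806 0.1014 0.0862] yang 1.1585 z [ 0.0003  0.     -1.    ] q [ 0.0442  0.2201 -0.3694  0.9811  0.      0.4565] F [ 0.2766  0.2355 -0.5193] gap 0.0187 grip 40.311647057533264
travel units [-0.0202  0.0618 -1.0182]
yaw units 0.014546385714115928 tilt units [-0.0003  0.0026  0.    ]
```

View pics/a6.png

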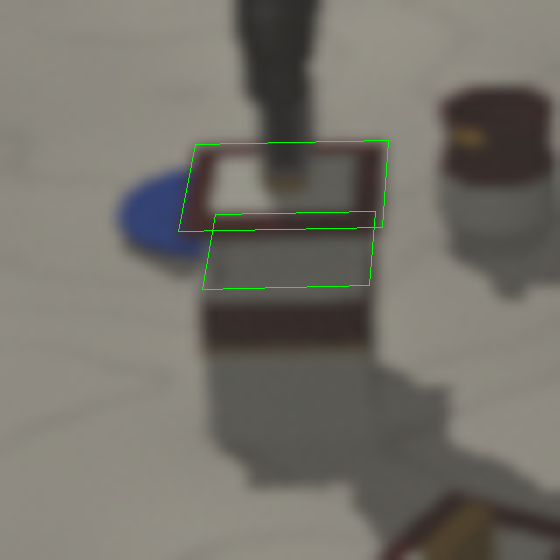

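The held lid and the caddy rim are shifted equally against their overlays, by about 1 px, so they line up with each other. Lowering.

Request:
carry_out(
  series=[
    {"travel":[0,0,-0.35],"delta_rot":[0,0,0],"fingers":1},
    {"travel":[0,0,-0.3],"delta_rot":[0,0,0],"fingers":1},
    {"travel":[0,0,-0.2],"delta_rot":[0,0,0],"fingers":1},
    {"travel":[0,0,-0.1],"delta_rot":[0,0,0],"fingers":1},
    {"travel":[0,0,0],"delta_rot":[0,0,0],"fingers":1},
  ],
)

```text
clock: 31.58
tcp_pos: [0.4804, 0.1025, 0.0617]
orientation: [-0.0, 0.203, 0.979, -0.0]
wrist_force: [-0.0, -1.2, -0.9]
finger_gap: 0.0189
grip_force: 40.3
```

Request:
carry_out(
  series=[
    {"travel":[0,0,-0.03],"delta_rot":[0,0,0],"fingers":1},
    {"travel":[0,0,0],"delta_rot":[0,0,0],"fingers":1},
  ],
)

```text
clock: 31.82
tcp_pos: [0.4808, 0.1025, 0.0613]
orientation: [0.0, 0.204, 0.979, 0.0]
wrist_force: [-0.5, -0.3, -1.7]
finger_gap: 0.019
grip_force: 40.3
```

Request:
carry_out(
  series=[
    {"travel":[0,0,-0.03],"delta_rot":[0,0,0],"fingers":1},
    {"travel":[0,0,0],"delta_rot":[0,0,0],"fingers":1},
  ],
)

```text
clock: 32.08
tcp_pos: [0.4808, 0.1025, 0.0607]
orientation: [0.0, 0.203, 0.979, 0.0]
wrist_force: [-0.9, -0.2, -0.4]
finger_gap: 0.019
grip_force: 40.5
```

Request:
carry_out(
  series=[
    {"travel":[0,0,-0.03],"delta_rot":[0,0,0],"fingers":1},
    {"travel":[0,0,0],"delta_rot":[0,0,0],"fingers":1},
  ],
)

```text
clock: 32.33
tcp_pos: [0.4809, 0.1025, 0.0606]
orientation: [0.0, 0.203, 0.979, 0.0]
wrist_force: [-2.2, -0.5, 7.2]
finger_gap: 0.0188
grip_force: 41.3
```

Request:
carry_out(
  series=[
    {"travel":[0,0,0.03],"delta_rot":[0,0,0],"fingers":0.7},
    {"travel":[0,0,0],"delta_rot":[0,0,0],"fingers":0.3},
    {"travel":[0,0,0],"delta_rot":[0,0,0],"fingers":-0.1},
    {"travel":[0,0,0],"delta_rot":[0,0,0],"fingers":-0.3},
    {"travel":[0,0,0.5],"delta_rot":[0,0,0],"fingers":-0.3},
  ],
)

```text
clock: 32.95
tcp_pos: [0.4797, 0.1024, 0.0725]
orientation: [-0.001, 0.203, 0.979, -0.0]
wrist_force: [-0.9, 0.3, 0.3]
finger_gap: 0.0554
grip_force: 0.0
```

Request:
carry_out(
  series=[
    {"travel":[0,0,1],"delta_rot":[0,0,0],"fingers":-0.3},
    {"travel":[0,0,1],"delta_rot":[0,0,0],"fingers":-0.3},
    {"travel":[0,-0.8,0],"delta_rot":[0,0,1],"fingers":-0.3},
    {"travel":[0,-0.8,0],"delta_rot":[0,0,1],"fingers":-0.3},
    {"travel":[0,-0.8,0],"delta_rot":[0,0,1],"fingers":-0.3},
  ],
)

```text
clock: 33.58
tcp_pos: [0.481, 0.042, 0.124]
orientation: [0.001, 0.053, 0.999, 0.0]
wrist_force: [-0.3, -0.6, 0.4]
finger_gap: 0.0556
grip_force: 0.0
```

Request:
carry_out(
  series=[
    {"travel":[0,-0.8,-0.4],"delta_rot":[0,0,1],"fingers":-0.3},
    {"travel":[0,-0.8,-0.4],"delta_rot":[0,0,1],"fingers":-0.3},
    {"travel":[0,-0.8,-0.4],"delta_rot":[0,0,1],"fingers":-0.3},
    {"travel":[0,-0.8,-0.4],"delta_rot":[0,0,1],"fingers":-0.3},
    {"travel":[0,-0.8,-0.4],"delta_rot":[0,0,1],"fingers":-0.3},
  ],
)

```text
clock: 34.2
tcp_pos: [0.4811, -0.0583, 0.0735]
orientation: [0.0, -0.195, 0.981, -0.0]
wrist_force: [-0.3, -0.0, -0.2]
finger_gap: 0.0556
grip_force: 0.0
```

Request:
carry_out(
  series=[
    {"travel":[0,-0.6,0],"delta_rot":[0,0,1],"fingers":-0.3},
    {"travel":[0,-0.57,0],"delta_rot":[0,0,1],"fingers":-0.3},
    {"travel":[0,0,0],"delta_rot":[0,0,0.81],"fingers":-0.3},
    {"travel":[0,0,0],"delta_rot":[0,0,0],"fingers":-0.3},
  ],
)

```text
clock: 34.7
tcp_pos: [0.481, -0.0871, 0.0737]
orientation: [0.0, -0.329, 0.944, -0.0]
wrist_force: [0.1, -0.3, 0.2]
finger_gap: 0.0557
grip_force: 0.0
```

```bash
python3 - <<'E'
from h import *
need((.4792,-.0863,-.006),2.2405)
c=shot(); o=(190,180)
print("caddy lid",fitmask(c,(224,217),rect(.086,.086),(.075,.081),np.pi/2,"hull"))
V=cv2.resize(c["color"][180:250,190:310].astype(np.uint8)[:,:,::-1],None,fx=5,fy=5,interpolation=cv2.INTER_CUBIC)
cv2.polylines(V,[np.int32((proj(c,place(rect(.086,.086),(.4801,.1029,1.16),.081))-o+.5)*5)],True,(0,255,0),1)
cv2.imwrite("pics/a7.png",V)
E
```

```text
t34.70 tcp [ 0.481  -0.0871  0.0737] yang 2.2407 z [ 0.0008 -0.0002 -1.    ] q [-0.3436  0.2266 -0.3947  0.9487  0.0001 -1.0135] F [ 0.1408 -0.3272  0.1794] gap 0.0557 grip 0.0
travel units [-0.0714  0.0316 -3.1872]
yaw units -0.001737729108146624 tilt units [0.002  0.0077 0.    ]
caddy lid (array([0.4808, 0.1046, 1.1672]), np.float64(0.037002284595300264))
```

View pics/a7.png

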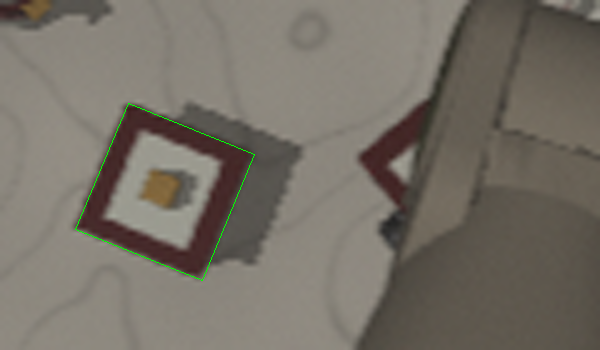

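The square lid is seated and squared on the caddy, within 2 mm and 0.01 rad. Descending on the oblong lid.

Request:
carry_out(
  series=[
    {"travel":[-0.05,0.02,-0.9],"delta_rot":[0,0,0],"fingers":-0.3},
    {"travel":[0,0,-0.9],"delta_rot":[0,0,0],"fingers":-0.3},
    {"travel":[0,0,-0.8],"delta_rot":[0,0,0],"fingers":-0.3},
    {"travel":[0,0,-0.4],"delta_rot":[0,0,0],"fingers":-0.3},
    {"travel":[0,0,-0.18],"delta_rot":[0,0,0],"fingers":-0.1},
  ],
)

```text
clock: 35.48
tcp_pos: [0.4793, -0.0861, -0.0068]
orientation: [-0.0, -0.329, 0.944, 0.0]
wrist_force: [-0.1, 0.1, -0.9]
finger_gap: 0.0469
grip_force: 0.0
```

Request:
carry_out(
  series=[
    {"travel":[0,0,0],"delta_rot":[0,0,0],"fingers":0.1},
    {"travel":[0,0,0],"delta_rot":[0,0,0],"fingers":0.3},
    {"travel":[0,0,0],"delta_rot":[0,0,0],"fingers":0.5},
    {"travel":[0,0,0],"delta_rot":[0,0,0],"fingers":0.8},
    {"travel":[0,0,0],"delta_rot":[0,0,0],"fingers":1},
  ],
)

```text
clock: 36.1
tcp_pos: [0.4797, -0.0864, -0.0061]
orientation: [0.0, -0.329, 0.944, -0.0]
wrist_force: [-0.8, 0.4, 5.0]
finger_gap: 0.0125
grip_force: 43.1
```

Request:
carry_out(
  series=[
    {"travel":[0,0,0],"delta_rot":[0,0,0],"fingers":1},
    {"travel":[0,0,0],"delta_rot":[0,0,0],"fingers":1},
  ],
)

```text
clock: 36.35
tcp_pos: [0.4797, -0.0863, -0.0061]
orientation: [0.0, -0.329, 0.944, -0.0]
wrist_force: [-1.1, 1.3, 6.2]
finger_gap: 0.0128
grip_force: 43.3
```

```bash
python3 -c "
from h import *
need((.6058,-.2082,.09),2.5347-np.pi/2)"
```

```text
t36.35 tcp [ 0.4797 -0.0863 -0.0061] yang 2.2421 z [ 0.0006 -0.0001 -1.    ] q [-0.343   0.3137 -0.5046  0.7519  0.0001 -1.0143] F [-1.1188  1.2829  6.1723] gap 0.0128 grip 43.262232542037964
travel units [ 5.0447 -4.8754  3.845 ]
yaw units -12.781791026998244 tilt units [0.0012 0.0064 0.    ]
```

Request:
carry_out(
  series=[
    {"travel":[0,0,0.3],"delta_rot":[0,0,0],"fingers":1},
    {"travel":[0,0,0.8],"delta_rot":[0,0,0],"fingers":1},
    {"travel":[0,0,1],"delta_rot":[0,0,0],"fingers":1},
    {"travel":[0,0,0.8],"delta_rot":[0,0,0],"fingers":1},
    {"travel":[0,0,0.4],"delta_rot":[0,0,0],"fingers":1},
  ],
)

```text
clock: 36.98
tcp_pos: [0.4797, -0.0864, 0.0769]
orientation: [0.0, -0.329, 0.944, -0.0]
wrist_force: [0.6, 0.0, -1.2]
finger_gap: 0.0129
grip_force: 42.4
```

Request:
carry_out(
  series=[
    {"travel":[0.388,-0.375,0],"delta_rot":[0,0,-0.983],"fingers":1},
    {"travel":[0.388,-0.375,0],"delta_rot":[0,0,-0.983],"fingers":1},
    {"travel":[0.388,-0.375,0],"delta_rot":[0,0,-0.983],"fingers":1},
    {"travel":[0.388,-0.375,0],"delta_rot":[0,0,-0.983],"fingers":1},
    {"travel":[0.388,-0.375,0],"delta_rot":[0,0,-0.983],"fingers":1},
  ],
)

```text
clock: 37.6
tcp_pos: [0.5276, -0.1332, 0.0752]
orientation: [-0.001, -0.088, 0.996, 0.0]
wrist_force: [0.1, 0.4, -2.1]
finger_gap: 0.013
grip_force: 42.3
```

Request:
carry_out(
  series=[
    {"travel":[0.388,-0.375,0],"delta_rot":[0,0,-0.983],"fingers":1},
    {"travel":[0.388,-0.375,0],"delta_rot":[0,0,-0.983],"fingers":1},
    {"travel":[0.388,-0.375,0],"delta_rot":[0,0,-0.983],"fingers":1},
    {"travel":[0.388,-0.375,0],"delta_rot":[0,0,-0.983],"fingers":1},
    {"travel":[0.388,-0.375,0],"delta_rot":[0,0,-0.983],"fingers":1},
  ],
)

```text
clock: 38.22
tcp_pos: [0.5761, -0.1801, 0.075]
orientation: [-0.001, 0.157, 0.988, 0.0]
wrist_force: [0.6, 0.2, -1.1]
finger_gap: 0.0129
grip_force: 42.3
```

Request:
carry_out(
  series=[
    {"travel":[0.388,-0.375,0],"delta_rot":[0,0,-0.983],"fingers":1},
    {"travel":[0.388,-0.375,0],"delta_rot":[0,0,-0.983],"fingers":1},
    {"travel":[0.388,-0.375,0],"delta_rot":[0,0,-0.983],"fingers":1},
    {"travel":[0,0,0],"delta_rot":[0,0,0],"fingers":1},
  ],
)

```text
clock: 38.72
tcp_pos: [0.6054, -0.2085, 0.0749]
orientation: [-0.001, 0.299, 0.954, 0.0]
wrist_force: [-0.8, 0.2, -1.3]
finger_gap: 0.0129
grip_force: 42.3
```

```bash
python3 - <<'E'
from h import *
need((.6058,-.2082,.0359),2.5347-np.pi/2)
s=env.get_state(); d=shot("side"); z0=s["tcp_pos"][2]+.0061
P=(.6058,-.2082,2.5347)
o=np.int32(proj(d,[*P[:2],z0])[0])-np.array([40,30]); I=cv2.resize(d["color"][o[1]:o[1]+80,o[0]:o[0]+80].astype(np.uint8)[:,:,::-1],(560,560),interpolation=cv2.INTER_CUBIC)
for pl,z in((rect(.12,.078),z0+.014),(rect(.106,.064),.05)):
    cv2.polylines(I,[np.int32((proj(d,place(pl,P,z))-o+.5)*7)],True,(0,255,0),1)
cv2.imwrite("pics/a8.png",I)
E
```

```text
t38.73 tcp [ 0.6054 -0.2085  0.0749] yang 0.9645 z [-0.001   0.0005 -1.    ] q [-0.457   0.4983  0.0122  1.0859  0.0001  0.1493] F [-0.8128  0.2279 -1.2908] gap 0.0129 grip 42.328916788101196
travel units [ 0.0142  0.0124 -1.5615]
yaw units -0.0063597298101658595 tilt units [-0.0053 -0.0095 -0.    ]
```

View pics/a8.png

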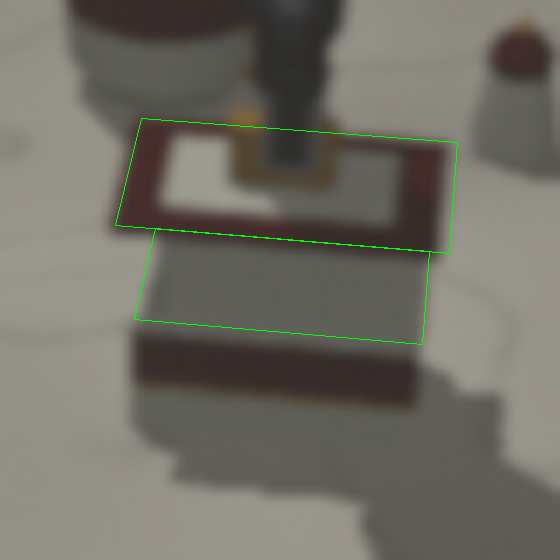

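Again both have the same shift of about 1 px, so the oblong lid lines up with the dish. Lowering 39 mm in steps.

Request:
carry_out(
  series=[
    {"travel":[0.01,0.01,-0.5],"delta_rot":[0,0,0],"fingers":1},
    {"travel":[0,0,-0.5],"delta_rot":[0,0,0],"fingers":1},
    {"travel":[0,0,-0.3],"delta_rot":[0,0,0],"fingers":1},
    {"travel":[0,0,-0.15],"delta_rot":[0,0,0],"fingers":1},
    {"travel":[0,0,-0.06],"delta_rot":[0,0,0],"fingers":1},
  ],
)

```text
clock: 39.5
tcp_pos: [0.6057, -0.2079, 0.0379]
orientation: [-0.0, 0.299, 0.954, 0.0]
wrist_force: [-0.7, -0.0, -0.5]
finger_gap: 0.0127
grip_force: 42.3
```

Request:
carry_out(
  series=[
    {"travel":[0,0,-0.03],"delta_rot":[0,0,0],"fingers":1},
    {"travel":[0,0,0],"delta_rot":[0,0,0],"fingers":1},
  ],
)

```text
clock: 39.75
tcp_pos: [0.606, -0.208, 0.0377]
orientation: [0.0, 0.299, 0.954, 0.0]
wrist_force: [0.1, 0.7, -0.4]
finger_gap: 0.0127
grip_force: 42.3
```

Request:
carry_out(
  series=[
    {"travel":[0,0,-0.03],"delta_rot":[0,0,0],"fingers":1},
    {"travel":[0,0,0],"delta_rot":[0,0,0],"fingers":1},
  ],
)

```text
clock: 40.0
tcp_pos: [0.6058, -0.2079, 0.0368]
orientation: [0.0, 0.299, 0.954, 0.0]
wrist_force: [-0.4, -0.2, -1.3]
finger_gap: 0.013
grip_force: 42.3
```

Request:
carry_out(
  series=[
    {"travel":[0,0,-0.02],"delta_rot":[0,0,0],"fingers":1},
    {"travel":[0,0,0],"delta_rot":[0,0,0],"fingers":1},
  ],
)

```text
clock: 40.25
tcp_pos: [0.6057, -0.2079, 0.0361]
orientation: [-0.0, 0.299, 0.954, 0.0]
wrist_force: [-0.3, 0.4, -2.0]
finger_gap: 0.013
grip_force: 42.3
```

Request:
carry_out(
  series=[
    {"travel":[0,0,-0.02],"delta_rot":[0,0,0],"fingers":1},
    {"travel":[0,0,0],"delta_rot":[0,0,0],"fingers":1},
  ],
)

```text
clock: 40.5
tcp_pos: [0.6058, -0.2079, 0.036]
orientation: [0.0, 0.299, 0.954, 0.0]
wrist_force: [-0.6, 0.6, 1.9]
finger_gap: 0.0128
grip_force: 42.7
```

Request:
carry_out(
  series=[
    {"travel":[0,0,-0.02],"delta_rot":[0,0,0],"fingers":1},
    {"travel":[0,0,0],"delta_rot":[0,0,0],"fingers":1},
  ],
)

```text
clock: 40.75
tcp_pos: [0.6058, -0.2078, 0.0359]
orientation: [0.0, 0.299, 0.954, 0.0]
wrist_force: [-1.3, 2.6, 5.5]
finger_gap: 0.0129
grip_force: 43.2
```

Request:
carry_out(
  series=[
    {"travel":[0,0,-0.02],"delta_rot":[0,0,0],"fingers":1},
    {"travel":[0,0,0],"delta_rot":[0,0,0],"fingers":1},
  ],
)

```text
clock: 41.0
tcp_pos: [0.6058, -0.2078, 0.0358]
orientation: [0.0, 0.299, 0.954, -0.0]
wrist_force: [-3.2, 1.7, 7.8]
finger_gap: 0.0132
grip_force: 43.6
```

Seated. Releasing and retreating for a final look.

Request:
carry_out(
  series=[
    {"travel":[0,0,0.04],"delta_rot":[0,0,0],"fingers":0.7},
    {"travel":[0,0,0],"delta_rot":[0,0,0],"fingers":0.3},
    {"travel":[0,0,0],"delta_rot":[0,0,0],"fingers":-0.1},
    {"travel":[0,0,0],"delta_rot":[0,0,0],"fingers":-0.3},
    {"travel":[0,0,0.5],"delta_rot":[0,0,0],"fingers":-0.3},
  ],
)

```text
clock: 41.62
tcp_pos: [0.6048, -0.2075, 0.0474]
orientation: [-0.001, 0.299, 0.954, 0.0]
wrist_force: [0.8, 0.1, 0.9]
finger_gap: 0.0554
grip_force: 0.0
```

Request:
carry_out(
  series=[
    {"travel":[0,0,1],"delta_rot":[0,0,0],"fingers":-0.3},
    {"travel":[0,0,1],"delta_rot":[0,0,0],"fingers":-0.3},
    {"travel":[0,0,1],"delta_rot":[0,0,0],"fingers":-0.3},
    {"travel":[-1,-0.3,1],"delta_rot":[0,0,0],"fingers":-0.3},
    {"travel":[-1,-0.3,1],"delta_rot":[0,0,0],"fingers":-0.3},
  ],
)

```text
clock: 42.25
tcp_pos: [0.5555, -0.223, 0.1749]
orientation: [0.001, 0.298, 0.954, -0.0]
wrist_force: [-0.9, -0.7, -1.1]
finger_gap: 0.0557
grip_force: 0.0
```

Request:
carry_out(
  series=[
    {"travel":[-1,-0.5,0],"delta_rot":[0,0,0],"fingers":-0.3},
    {"travel":[-1,-0.5,0],"delta_rot":[0,0,0],"fingers":-0.3},
    {"travel":[-1,-0.5,0],"delta_rot":[0,0,0],"fingers":-0.3},
    {"travel":[-1,-0.5,0],"delta_rot":[0,0,0],"fingers":-0.3},
    {"travel":[-1,-1,0],"delta_rot":[0,0,0],"fingers":-0.3},
  ],
)

```text
clock: 42.88
tcp_pos: [0.4301, -0.298, 0.1744]
orientation: [0.001, 0.298, 0.955, -0.0]
wrist_force: [-0.2, 0.1, 0.0]
finger_gap: 0.0556
grip_force: 0.0
```

Request:
carry_out(
  series=[
    {"travel":[-0.5,-1,0],"delta_rot":[0,0,0],"fingers":-0.3},
    {"travel":[-0.5,-1,0],"delta_rot":[0,0,0],"fingers":-0.3},
    {"travel":[0,0,0],"delta_rot":[0,0,0],"fingers":-0.3},
    {"travel":[0,0,0],"delta_rot":[0,0,0],"fingers":-0.3},
  ],
)

```text
clock: 43.38
tcp_pos: [0.4059, -0.3475, 0.1737]
orientation: [0.0, 0.299, 0.954, 0.0]
wrist_force: [-0.7, 0.4, 0.2]
finger_gap: 0.0555
grip_force: 0.0
```

```bash
python3 - <<'E'
from h import *
st(); c=shot(); d=shot("side")
for n,px,pl,z,s in(("sugar",(245,155),circ(.05),(.07,.076),0),("jam",(388,206),circ(.036),(.058,.064),0),("caddy",(224,217),rect(.086,.086),(.075,.081),np.pi/2),("butter",(317,178),rect(.12,.078),(.05,.056),np.pi)):
    print(n,fitmask(c,px,pl,z,s,"hull"))
print("blue",np.argwhere((c["color"][...,2]-c["color"][...,0])>30).mean(0))
c0=np.load("top0.npz"); print("blue0",np.argwhere((c0["color"][...,2].astype(float)-c0["color"][...,0])>30).mean(0))
A=cv2.resize(c["color"][110:280,95:410].astype(np.uint8)[:,:,::-1],(800,432),interpolation=cv2.INTER_CUBIC)
B=cv2.resize(d["color"][130:300,140:370].astype(np.uint8)[:,:,::-1],(800,591),interpolation=cv2.INTER_CUBIC)
X=np.vstack([A[:300],B[:600]]) if 0 else np.hstack([cv2.resize(A,(400,216)),np.zeros((216,400,3),np.uint8)])
X=np.vstack([cv2.resize(A,(520,281)),cv2.resize(B,(520,319),)[:319]]); cv2.imwrite("pics/f.png",X)
E
```

```text
t43.38 tcp [ 0.4059 -0.3475  0.1737] yang 0.9640 z [ 0.0005  0.0001 -1.    ] q [-0.8587  0.2437 -0.1136  1.2133  0.0005 -0.2519] F [-0.723   0.4129  0.2428] gap 0.0555 grip 0.0
sugar (array([0.6839, 0.0271, 0.3588]), np.float64(0.060574454428754816))
jam (array([ 0.5055, -0.4376,  0.3426]), np.float64(0.05480410447761194))
caddy (array([ 0.4811,  0.1048, -0.4064]), np.float64(0.039535361842105265))
butter (array([ 0.6059, -0.2048,  2.5284]), np.float64(0.0393246644295302))
blue [212.9055 171.4614]
blue0 [212.9008 171.4598]
```

View pics/f.png

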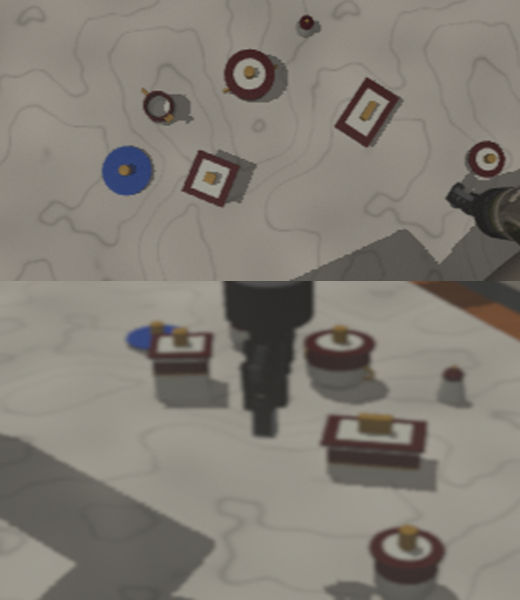

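All four lids are on, and the bystanders and the blue lid haven't moved. The butter fit suggests a 3 mm y offset, so I'll check per-side edge profiles for the caddy and dish (original rims against seated lids).

```bash
python3 - <<'E'
from h import *
c0=dict(np.load("top0.npz")); c1=shot()
def prof(c,P,a,b,z,g,offs):
    for nx,ny in((1,0),(-1,0),(0,1),(0,-1)):
        n=np.array([nx,ny]); half=np.array([a,b])/2; t=np.array([-ny,nx]); L=np.abs(t@half)*.75
        r=[]
        for o in offs:
            pl=n*(np.abs(n@half)+o)+t*np.linspace(-L,L,80)[:,None]
            q=proj(c,place(pl,P,z)).astype(np.float32); r.append(cv2.remap(g,q[:,:1],q[:,1:],cv2.INTER_LINEAR).mean())
        R=np.array([[np.cos(P[2]),-np.sin(P[2])],[np.sin(P[2]),np.cos(P[2])]])@n
        print("  n",R.round(2),np.array(r).round().astype(int))
offs=np.arange(-10,11,2)*.001; print(offs*1000)
for n,P,a,b,z in(("caddy",(.4801,.1029,1.160),.068,.068,.075),("butter",(.6058,-.2082,2.5347),.102,.06,.05)):
    print(n,"rim"); prof(c0,P,a,b,z,c0["color"].astype(np.float32).mean(2),offs)
    e=.018; print(n,"lid edge"); prof(c1,P,a+e,b+e,z+.006,c1["color"].mean(2).astype(np.float32),offs)
E
```

```text
[-10.  -8.  -6.  -4.  -2.   0.   2.   4.   6.   8.  10.]
caddy rim
  n [0.4  0.92] [ 84  78  81 101 124 137 139 137 135 134 133]
  n [-0.4  -0.92] [138 138 138 139 141 137 121  94  75  77  82]
  n [-0.92  0.4 ] [ 95  95  94  96 113 132 129 127 131 133 133]
  n [ 0.92 -0.4 ] [122 121 115 107 120 131 112  94  91  92  96]
caddy lid edge
  n [0.4  0.92] [ 56  52  52  52  56  76 105 126 136 137 137]
  n [-0.4  -0.92] [53 53 53 55 63 74 82 85 87 88 90]
  n [-0.92  0.4 ] [ 55  53  54  56  68 101 129 135 135 135 135]
  n [ 0.92 -0.4 ] [ 61  53  52  52  54  67  89 100 103 103 102]
butter rim
  n [-0.82  0.57] [133 117 100 102 118 125 101  65  55  73 102]
  n [ 0.82 -0.57] [ 88  86  87  93 111 125 120 116 128 136 136]
  n [-0.57 -0.82] [139 127 111 108 119 121 108  92  88  95 110]
  n [0.57 0.82] [101  93  92  97 111 120 116 112 121 134 140]
butter lid edge
  n [-0.82  0.57] [ 50  50  50  50  51  59  88 122 137 139 139]
  n [ 0.82 -0.57] [ 45  45  47  53  77 111 130 133 133 134 136]
  n [-0.57 -0.82] [ 48  49  50  57  70  82  88  92 104 122 135]
  n [0.57 0.82] [ 68  51  48  48  49  62  94 123 139 142 142]
```

The profiles put the caddy lid about 2 mm off centre and the butter lid about 2.7 mm off, toward +y. There's plenty of time, so I'll regrip the butter lid and shift it back.

Request:
carry_out(
  series=[
    {"travel":[0.5,1,0],"delta_rot":[0,0,0],"fingers":-0.3},
    {"travel":[0.5,1,0],"delta_rot":[0,0,0],"fingers":-0.3},
    {"travel":[1,1,0],"delta_rot":[0,0,0],"fingers":-0.3},
    {"travel":[1,0.5,0],"delta_rot":[0,0,0],"fingers":-0.3},
    {"travel":[1,0.5,0],"delta_rot":[0,0,0],"fingers":-0.3},
  ],
)

```text
clock: 44.45
tcp_pos: [0.5066, -0.2471, 0.1733]
orientation: [0.0, 0.299, 0.954, -0.0]
wrist_force: [0.8, 0.6, 0.6]
finger_gap: 0.0553
grip_force: 0.0
```

Request:
carry_out(
  series=[
    {"travel":[1,0.5,0],"delta_rot":[0,0,0],"fingers":-0.3},
    {"travel":[1,0.5,0],"delta_rot":[0,0,0],"fingers":-0.3},
    {"travel":[1,0.3,0],"delta_rot":[0,0,0],"fingers":-0.3},
    {"travel":[1,0.3,0],"delta_rot":[0,0,0],"fingers":-0.3},
    {"travel":[0,0,-1],"delta_rot":[0,0,0],"fingers":-0.3},
  ],
)

```text
clock: 45.08
tcp_pos: [0.6089, -0.2078, 0.1495]
orientation: [0.002, 0.298, 0.955, -0.0]
wrist_force: [-0.0, -0.3, -0.8]
finger_gap: 0.0556
grip_force: 0.0
```

Request:
carry_out(
  series=[
    {"travel":[0,0,-1],"delta_rot":[0,0,0],"fingers":-0.3},
    {"travel":[0,0,-1],"delta_rot":[0,0,0],"fingers":-0.3},
    {"travel":[0,0,-1],"delta_rot":[0,0,0],"fingers":-0.3},
    {"travel":[0,0,-0.8],"delta_rot":[0,0,0],"fingers":-0.3},
    {"travel":[0,0,-0.4],"delta_rot":[0,0,0],"fingers":-0.3},
  ],
)

```text
clock: 45.7
tcp_pos: [0.605, -0.2074, 0.0417]
orientation: [-0.001, 0.299, 0.954, 0.0]
wrist_force: [-0.8, 0.1, -0.1]
finger_gap: 0.0555
grip_force: 0.0
```

Request:
carry_out(
  series=[
    {"travel":[0,0,-0.26],"delta_rot":[0,0,0],"fingers":-0.3},
    {"travel":[0,0,0],"delta_rot":[0,0,0],"fingers":0},
    {"travel":[0,0,0],"delta_rot":[0,0,0],"fingers":0.2},
    {"travel":[0,0,0],"delta_rot":[0,0,0],"fingers":0.4},
    {"travel":[0,0,0],"delta_rot":[0,0,0],"fingers":0.6},
  ],
)

```text
clock: 46.32
tcp_pos: [0.606, -0.208, 0.0371]
orientation: [0.0, 0.299, 0.954, -0.0]
wrist_force: [-0.1, 0.9, 0.4]
finger_gap: 0.017
grip_force: 0.0
```

Request:
carry_out(
  series=[
    {"travel":[0,0,0],"delta_rot":[0,0,0],"fingers":0.8},
    {"travel":[0,0,0],"delta_rot":[0,0,0],"fingers":1},
    {"travel":[0,0,0],"delta_rot":[0,0,0],"fingers":1},
    {"travel":[0,0,0],"delta_rot":[0,0,0],"fingers":1},
  ],
)

```text
clock: 46.82
tcp_pos: [0.6061, -0.2079, 0.0372]
orientation: [0.0, 0.299, 0.954, 0.0]
wrist_force: [0.0, 2.0, 5.5]
finger_gap: 0.0132
grip_force: 40.8
```

```bash
python3 -c "
from h import *
need((.6058,-.2082-.0027,.0359),2.5347-np.pi/2)"
```

```text
t46.83 tcp [ 0.6061 -0.2079  0.0372] yang 0.9642 z [ 0.0009 -0.0001 -1.    ] q [-0.4558  0.5253 -0.0416  1.003   0.0003  0.1508] F [0.0389 2.029  5.5497] gap 0.0132 grip 40.79907417297363
travel units [-0.012  -0.1203 -0.0511]
yaw units -0.0030840832936140927 tilt units [0.0013 0.0092 0.    ]
```

Request:
carry_out(
  series=[
    {"travel":[0,0,0.16],"delta_rot":[0,0,0],"fingers":1},
    {"travel":[0,-0.06,0],"delta_rot":[0,0,0],"fingers":1},
    {"travel":[0,-0.05,0],"delta_rot":[0,0,0],"fingers":1},
    {"travel":[0,0,-0.08],"delta_rot":[0,0,0],"fingers":1},
    {"travel":[0,0,0],"delta_rot":[0,0,0],"fingers":1},
  ],
)

```text
clock: 47.45
tcp_pos: [0.6053, -0.2105, 0.0382]
orientation: [-0.0, 0.299, 0.954, 0.0]
wrist_force: [-0.0, -0.4, -2.3]
finger_gap: 0.0131
grip_force: 40.0
```

Request:
carry_out(
  series=[
    {"travel":[0,0,-0.03],"delta_rot":[0,0,0],"fingers":1},
    {"travel":[0,0,0],"delta_rot":[0,0,0],"fingers":1},
  ],
)

```text
clock: 47.7
tcp_pos: [0.6057, -0.2106, 0.0378]
orientation: [-0.0, 0.299, 0.954, 0.0]
wrist_force: [1.0, -0.6, -1.6]
finger_gap: 0.0127
grip_force: 40.0
```

Request:
carry_out(
  series=[
    {"travel":[0,0,-0.03],"delta_rot":[0,0,0],"fingers":1},
    {"travel":[0,0,0],"delta_rot":[0,0,0],"fingers":1},
  ],
)

```text
clock: 47.95
tcp_pos: [0.6058, -0.2106, 0.0372]
orientation: [0.0, 0.299, 0.954, 0.0]
wrist_force: [0.4, 0.4, -0.8]
finger_gap: 0.0131
grip_force: 40.0
```

Request:
carry_out(
  series=[
    {"travel":[0,0,-0.03],"delta_rot":[0,0,0],"fingers":1},
    {"travel":[0,0,0],"delta_rot":[0,0,0],"fingers":1},
  ],
)

```text
clock: 48.2
tcp_pos: [0.6058, -0.2106, 0.0372]
orientation: [0.0, 0.299, 0.954, -0.0]
wrist_force: [-1.9, 1.4, 4.9]
finger_gap: 0.013
grip_force: 40.7
```

Seated again after the shift. Releasing and retreating.

Request:
carry_out(
  series=[
    {"travel":[0,0,0],"delta_rot":[0,0,0],"fingers":0.7},
    {"travel":[0,0,0],"delta_rot":[0,0,0],"fingers":0.3},
    {"travel":[0,0,0],"delta_rot":[0,0,0],"fingers":-0.1},
    {"travel":[0,0,0],"delta_rot":[0,0,0],"fingers":-0.3},
    {"travel":[0,0,0.5],"delta_rot":[0,0,0],"fingers":-0.3},
  ],
)

```text
clock: 48.82
tcp_pos: [0.6047, -0.2102, 0.0481]
orientation: [-0.001, 0.299, 0.954, 0.0]
wrist_force: [0.3, -0.1, -0.3]
finger_gap: 0.0558
grip_force: 0.0
```

Request:
carry_out(
  series=[
    {"travel":[0,0,1],"delta_rot":[0,0,0],"fingers":-0.3},
    {"travel":[0,0,1],"delta_rot":[0,0,0],"fingers":-0.3},
    {"travel":[0,0,1],"delta_rot":[0,0,0],"fingers":-0.3},
    {"travel":[-1,-0.3,1],"delta_rot":[0,0,0],"fingers":-0.3},
    {"travel":[-1,-0.3,1],"delta_rot":[0,0,0],"fingers":-0.3},
  ],
)

```text
clock: 49.45
tcp_pos: [0.5555, -0.2257, 0.1756]
orientation: [0.001, 0.298, 0.954, -0.0]
wrist_force: [0.1, -0.2, 0.2]
finger_gap: 0.0556
grip_force: 0.0
```

Request:
carry_out(
  series=[
    {"travel":[-1,-0.5,0],"delta_rot":[0,0,0],"fingers":-0.3},
    {"travel":[-1,-0.5,0],"delta_rot":[0,0,0],"fingers":-0.3},
    {"travel":[-1,-0.5,0],"delta_rot":[0,0,0],"fingers":-0.3},
    {"travel":[-1,-0.5,0],"delta_rot":[0,0,0],"fingers":-0.3},
    {"travel":[-1,-1,0],"delta_rot":[0,0,0],"fingers":-0.3},
  ],
)

```text
clock: 50.08
tcp_pos: [0.4301, -0.3007, 0.1751]
orientation: [0.001, 0.298, 0.955, -0.0]
wrist_force: [0.3, -0.6, 0.2]
finger_gap: 0.0557
grip_force: 0.0
```

Request:
carry_out(
  series=[
    {"travel":[-0.5,-1,0],"delta_rot":[0,0,0],"fingers":-0.3},
    {"travel":[-0.5,-1,0],"delta_rot":[0,0,0],"fingers":-0.3},
    {"travel":[0,0,0],"delta_rot":[0,0,0],"fingers":-0.3},
    {"travel":[0,0,0],"delta_rot":[0,0,0],"fingers":-0.3},
  ],
)

```text
clock: 50.58
tcp_pos: [0.4059, -0.3503, 0.1744]
orientation: [0.0, 0.299, 0.954, 0.0]
wrist_force: [0.4, 0.1, 0.0]
finger_gap: 0.0552
grip_force: 0.0
```

```bash
python3 - <<'E'
from h import *
st(); c=shot()
for n,px,pl,z,s in(("sugar",(245,155),circ(.05),(.07,.076),0),("jam",(388,206),circ(.036),(.058,.064),0),("caddy",(224,217),rect(.086,.086),(.075,.081),np.pi/2),("butter",(317,178),rect(.12,.078),(.05,.056),np.pi)):
    print(n,fitmask(c,px,pl,z,s,"hull"))
E
```

```text
t50.58 tcp [ 0.4059 -0.3503  0.1744] yang 0.9640 z [ 0.0005  0.0001 -1.    ] q [-0.8621  0.2467 -0.1077  1.2161  0.0005 -0.2552] F [0.4423 0.1376 0.0038] gap 0.0552 grip 0.0
sugar (array([0.684 , 0.0271, 0.042 ]), np.float64(0.05780450767263427))
jam (array([ 0.5056, -0.4375, -0.1068]), np.float64(0.058768656716417914))
caddy (array([0.4807, 0.105 , 1.1666]), np.float64(0.037520424836601306))
butter (array([ 0.6059, -0.2079,  2.5336]), np.float64(0.03670634920634921))
```

Butter is now within 0.5 mm and squared. One quick radial-edge check on the sugar lid before handing in.

```bash
python3 - <<'E'
from h import *
from scipy.optimize import least_squares
c0=dict(np.load("top0.npz")); c1=shot()
def edges(c,P,r,z,g,sgn,lim=.007):
    o=np.arange(-lim,lim,.0005); A=np.arange(0,2*np.pi,np.pi/24); pts=[]
    for a in A:
        n=np.array([np.cos(a),np.sin(a)]); q=proj(c,np.c_[np.array(P)+(r+o)[:,None]*n,np.full(len(o),z)]).astype(np.float32)
        v=sgn*np.gradient(cv2.GaussianBlur(cv2.remap(g,q[:,:1],q[:,1:],cv2.INTER_CUBIC),(1,5),1).ravel()); i=v.argmax()
        if 1<i<len(o)-2: pts.append(np.array(P)+(r+o[i])*n)
    pts=np.array(pts); f=least_squares(lambda p:np.hypot(*(pts-p[:2]).T)-p[2],[*P,r],loss="soft_l1",f_scale=.001); return f.x,len(pts)
g0=c0["color"].astype(np.float32); g1=c1["color"].astype(np.float32)
for n,P,rm,zr,rl in(("sugar",(.6815,.025),.038,.07,.05),("jam",(.5056,-.4370),.024,.058,.036)):
    print(n,"mouth",edges(c0,P,rm,zr,redness(g0),1,.005),"lid",edges(c1,P,rl,zr+.006,redness(g1),-1),"white disc",edges(c1,P,rl*.58,zr+.006,redness(g1),1,.01))
E
```

```text
sugar mouth (array([0.68165651, 0.02504171, 0.0376844 ]), 48) lid (array([0.68302848, 0.02572368, 0.04935967]), 48) white disc (array([0.68339185, 0.02559102, 0.03143091]), 48)
jam mouth (array([ 0.50552523, -0.43703104,  0.02359586]), 48) lid (array([ 0.50537056, -0.43578247,  0.03521189]), 48) white disc (array([ 0.50560015, -0.43698307,  0.02267532]), 48)
```

The sugar lid is about 1.5 mm off centre, the jam lid about 1 mm or less, the caddy lid about 2 mm and the butter lid under 0.5 mm, so all are well centred. Handing in.

```bash
python3 -c "
from workcell import env
print(env.hand_in())"
```

```text
the job is handed in; nothing more can be done
None
```

All four lids are on their own pots, the square and oblong ones squared up, each within about 2 mm of centre by camera (butter lid regripped once to recentre it), and the job was handed in at about 51 s; the blue lid had not moved, the milk jug and pepper pot looked untouched, and no verdict came back.

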